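Cull the batch of angle brackets and clamp the true ones in the drilling jig

TASK

Throw the misbent or short angle brackets into the scrap bin and set every true one in a nest of the drilling jig, leg flat between the ribs and upright close against the back rail. Then swing the clamp strap home over their legs under the keeper, run the clamp nut down (clockwise) by hand about two fifths of a turn until the strap just touches the brackets, and only then nip it tight with the wrench, a further sixth of a turn. Lay the wrench back on its rubber mat, and do not disturb the mallet, the file or the oil can.

Things in the scene. Friction and masses are not known exactly. Their poses are not given: they have to be found in the camera images.
- bracket_a: Steel angle bracket, 40 mm wide, 8 mm thick, standing on its leg. Origin: underside, mid outer edge of the heel (bend); leg along -x, width y +-20 mm, upright along z (outer face x = 0, inner x = -8 mm). TRUE: leg 80 mm, upright square, 60 mm tall overall. 0.33 kg. May be absent.
- bracket_b: Steel angle bracket, 40 mm wide, 8 mm thick, standing on its leg. Origin: underside, mid outer edge of the heel (bend); leg along -x, width y +-20 mm, upright along z (outer face x = 0, inner x = -8 mm). TRUE: leg 80 mm, upright square, 60 mm tall overall. 0.33 kg. May be absent.
- bracket_c: Steel angle bracket, 40 mm wide, 8 mm thick, standing on its leg. Origin: underside, mid outer edge of the heel (bend); leg along -x, width y +-20 mm, upright along z (outer face x = 0, inner x = -8 mm). TRUE: leg 80 mm, upright square, 60 mm tall overall. 0.33 kg. May be absent.
- bracket_d: Steel angle bracket, 40 mm wide, 8 mm thick, standing on its leg. Origin: underside, mid outer edge of the heel (bend); leg along -x, width y +-20 mm, upright along z (outer face x = 0, inner x = -8 mm). ODD, misbent: upright leans out 30 degrees (top outer edge at x = 25, z = 49 mm); leg 80 mm. 0.33 kg. May be absent.
- bracket_e: Steel angle bracket, 40 mm wide, 8 mm thick, standing on its leg. Origin: underside, mid outer edge of the heel (bend); leg along -x, width y +-20 mm, upright along z (outer face x = 0, inner x = -8 mm). ODD, cut short: leg only 46 mm; upright square, 60 mm tall. 0.25 kg. May be absent.
- jig: Fixed drilling jig, dark base plate x -75 to 75, y -130 to 165 mm, top z = 14 mm. Origin: bench level under the middle nest; +x to the back rail (front face x = 42, top z = 30 mm). Ribs 6 mm wide, top z = 20 mm, at y = -78, -26, 26, 78 mm part the three nests (46 mm wide each). Keeper at y = -105 mm: post x 18 to 34 mm, lip over the closed strap to x = -12, top z = 58 mm. Clamp stud at y = 125 mm.
- nest1 (a point): Where a bracket's origin (heel) belongs in nest 1: on the plate, middle of the nest, 3 mm short of the back rail (jig x = 39, y = 52, z = 14 mm). The bracket's axes are then those of the jig: leg to -x between the ribs.
- nest2 (a point): Where a bracket's origin (heel) belongs in nest 2: on the plate, middle of the nest, 3 mm short of the back rail (jig x = 39, y = 0, z = 14 mm). The bracket's axes are then those of the jig: leg to -x between the ribs.
- nest3 (a point): Where a bracket's origin (heel) belongs in nest 3: on the plate, middle of the nest, 3 mm short of the back rail (jig x = 39, y = -52, z = 14 mm). The bracket's axes are then those of the jig: leg to -x between the ribs.
- strap (a joint): Swing of the clamp strap (rad) about the stud: 0 = home (a stop), over the legs along the jig's -y, end under the keeper; grows as it opens, clockwise from above (1.57: points along the jig's -x), to 1.85. Starts at 1.35 to 1.7. Takes 0.25 N m to swing, stays where left; push its side with closed fingers.
- strap_push (a point): On the strap's centre line 110 mm from the stud axis, at half its height; -y of its frame points along the strap, away from the stud. The strap is a steel bar 28 mm wide and 16 mm thick that reaches 237 mm from the stud axis, its underside 26 mm above the bench (4 mm above a nested leg) at nut 0; it sinks with the nut.
- clamp_nut (a joint): Turn (rad) of the captive hex nut; grows clockwise from above (tightening). Starts at 0 to 0.3. Nut and strap sink as it turns; at 2.5, 4 mm lower, the strap touches the legs: finger-tight. Turning takes 0.2 N m, rising to about 0.5 as the strap's spring is pressed; it stays where left. The fingers must not turn it beyond 3.05; the wrench takes it to 3.15 to 4.2 (2.5 and a sixth of a turn: 3.55).
- nut_mid (a point): On the stud axis at the nut's mid-height; turns with the nut. The nut is 36 mm across flats, 32 mm high (16 mm above and below this point), on a washer 44 mm across. Flats face along this frame's x and every 60 degrees from it, corners lie along its y and every 60 degrees. The stud ends 10 to 17 mm above the nut.
- wrench: Open-ended steel wrench, 10 mm thick, 0.42 kg, flat on its mat. Origin: underside, jaw centre (goes on the nut's axis). Jaw opens to +x: prongs x -28 to 14 mm, 38.4 mm apart, throat at x = -23.5 mm. Handle 22 mm wide along -x to x = -247 mm. Centre of mass x = -108 mm. On the nut two flats lie along the handle; about 10 degrees of play.
- wrench_mid (a point): The wrench's centre of mass: on its centre line, underside, 108 mm from the jaw centre towards the handle; axes as the wrench.
- mat: Fixed black rubber mat 300 x 130 x 4 mm, the wrench's place. Origin: centre of its underside on the bench; long side along x.
- scrap_bin: Fixed green plastic bin for scrap, open on top, 200 x 150 x 75 mm outside (long side along x), walls and floor 4 mm. Origin: centre of its underside.
- mallet: Bystander: rubber mallet lying beyond the work. Origin under its head; the wooden handle runs 240 mm along -y; 60 mm high. Not to be moved.
- file: Bystander: flat file 320 mm long, 25 mm high, lying beyond the jig. Origin: on the bench where blade and handle meet; blade 210 mm along +x, handle 110 mm along -x. Not to be moved.
- oil_can: Bystander: grey steel oil can, 66 mm across, 90 mm tall. Origin: centre of its underside. Not to be moved.
Things that resemble listed ones, but are neither listed nor needed, are in the scene too. Leave any purple look-alike of the bracket_d alone.

How it is judged:
By the outcome, as a careful person would: the job done as asked, in the order asked, and still so for the second after the job is handed in, with the robot touching nothing.
Of bracket_a, bracket_b, bracket_c only 2 to 3 are there at a start; the rules pass over those that are not, and their reading is None.
Of bracket_d, bracket_e only 1 to 2 are there at a start; the rules pass over those that are not, and their reading is None.
At some moment in a run one of bracket_d, bracket_e, wrench may be knocked a few centimetres aside while the robot is not near it.
It also fails if it takes over 210 s, if anything falls off the work surface, if the arm or the gripper's body presses on something with over 40 N, if the wrist force passes 120 N, or if a joint passes its speed limit or range.

ROBOT

A 7-joint arm with a two-finger parallel gripper is mounted at the origin on the work surface. World frame = base frame: x ahead of the robot, y to its left, z up, the work surface at z = 0. Lengths are in m, angles in degrees, forces in N, time in s.
With the tool pointing down it reaches from about 0.4 to 0.9 m from the base axis. Payload 5.5 kg.
Tool frame: the origin (TCP) lies at the very end of the fingers, on their centre line; the grasp point (between the pads) lies 19 mm behind it; z points along the fingers, y is the line along which they close (so a half turn about z gives the same grasp; the last joint's range is limited). The gripper opens to 85 mm and grips with 20 to 120 N. Pads are 22 mm wide; open, the fingers measure 114 mm over their backs; the gripper's body (76 mm by 85 mm) begins 54 mm behind the grasp point. The pads swing forward as they close: fully open they stand 13 mm farther back than shut.
Start: joints at [84.695, 28.699, -24.465, 88.831, 12.651, 65.22, -12.049], TCP at [0.226, -0.609, 0.231] pointing down, gripper open.
Joint ranges: [-164.97, 164.97], [-17.58, 116.51], [-87.97, 89.64], [11.32, 138.91], [-80.73, 260.73], [10.89, 115.49], [-147.41, 147.41]. Speed limits (degrees/s): [147.25, 147.25, 180, 180, 180, 180, 180].

INTERFACE

Orientations are given as a 3x3 rotation matrix whose columns are the frame's x, y, z axes.
In Python, from station import manip gives the robot as it stands.
- The arm moves only by the shell command python3 -m inch 'ROWS' [FORCE]. ROWS is text: rows parted by semicolons, each of 7 numbers parted by spaces: the shift along the tool's x, y, z in units of 30 mm (1.0 is 30 mm), then the turn, a rotation vector about the tool's x, y, z in units of 5 degrees (1.0 is 5 degrees), then the finger opening in mm, from 0 to 85.4. In form: x y z wx wy wz grip; .... A call has 1 to 12 rows; each row is the pose to reach, as a shift and turn from the pose commanded when the call began, along the tool's axes at that moment; what a row does not reach only later rows make up. A row lasts 1/8 s, in which the tool goes at most 62.5 mm and 10.7 degrees, less where a joint would pass 70% of its speed; a pose out of reach is approached as far as the arm can. A call with a gripper value outside its range is refused whole. The fingers move at their own pace and stop on an object; FORCE is the grip in N (left out, the last holds). Time passes only in rows, so rows that repeat a pose let the fingers close. It gives the time, the measured TCP pose, the force, the opening and the grip force at its end, in the units of the state.
- manip.get_obs(): the state, without advancing time (a new reading comes with each control period).
- manip.grab_frame(name): name is "scene" or "top" or "wrist"; returns the picture (420x560x3 uint8, red, green, blue); there is no depth.
- manip.calibration(name): a dict with "camera_matrix" (3x3 intrinsics, pixels), "k1" (the pictures are not rectified: a ray, as slopes to the right and down, at radius r is drawn at 1 + k1 r^2 times it, then the intrinsics apply), "eye" and "rotation" of the camera in the world. Camera axes: x right, y down, z forward; pixel columns grow to the right and rows downward; lengths in m; the calibration is good to about 2 mm. A picture is of the moment at which its call begins: read the wrist's pose just before it. calibration takes no time and is no camera call; for the wrist camera it gives the pose at the moment of the call.
- manip.job_done(): hands the job in; it is judged then, once.
The state is a dict: "time": time; "joint_positions": joint angles; "dq": joint speeds; "tau": joint torques, N m; "eef_pos": TCP position; "ee_rot": TCP orientation; "ft_force": force on the tool from outside, world axes, zero at the start; "moment": the same for the moment, N m; "grip_width": opening from 0.0 (shut) to 1.0 (fully open); "grip_force": force on a finger pad.
Only numpy, scipy, OpenCV 4.12 (cv2) and the standard library are available. Lean on these libraries where they do the work, as an engineer would, in place of code of your own. Each camera call takes 0.05 s, during which the arm holds its last target. There are 200 camera calls.

## Working session

There is one attempt and no reset: what is moved stays moved. The work goes in short steps, Python scripts to look and compute and a shell command to move; the robot and the scene stay as the last step left them, time stands still between calls to the robot, and variables do not carry over. Pictures are saved under pics/ and viewed, at most 14 in all, crops included, and the job is handed in when it is done.

```bash
ls; mkdir -p pics; python3 - <<'E'
from station import manip
import cv2,json
for n in("top","scene"):
    f=manip.grab_frame(n); cv2.imwrite(f"pics/{n}0.png",cv2.resize(f[:,:,::-1],(800,600),interpolation=cv2.INTER_CUBIC))
    cv2.imwrite(f"raw_{n}0.png",f[:,:,::-1])
    print(n,manip.calibration(n))
o=manip.get_obs();print(o)
print(manip.calibration("wrist"))
E
```

```text
pics
top {'camera_matrix': array([[538.35401294,   0.        , 274.74139422],
       [  0.        , 538.35401294, 212.54303923],
       [  0.        ,   0.        ,   1.        ]]), 'k1': -0.05679347998680228, 'eye': array([0.41954877, 0.08074115, 1.45712727]), 'rotation': array([[ 2.68730464e-02, -9.95463536e-01,  9.12698611e-02],
       [-9.99635759e-01, -2.69879359e-02, -2.46297687e-05],
       [ 2.48770319e-03, -9.12359550e-02, -9.95826196e-01]])}
scene {'camera_matrix': array([[509.20628223,   0.        , 279.97469763],
       [  0.        , 509.20628223, 203.78050165],
       [  0.        ,   0.        ,   1.        ]]), 'k1': -0.12713491356786208, 'eye': array([1.3256317 , 0.72157552, 1.1103354 ]), 'rotation': array([[-0.64246124,  0.53715144, -0.54654541],
       [ 0.76609658,  0.46735415, -0.44122117],
       [ 0.01842768, -0.70217407, -0.71176681]])}
{'time': 0.1, 'joint_positions': array([ 84.69564553,  28.74859809, -24.45634958,  88.88445748,
        12.64960053,  65.22032238, -12.04758254]), 'dq': array([ 0.00993185, -0.16711933, -0.01190715, -0.00844655, -0.00326316,
  
[... 311 characters left out ...]
[ 3.48410866e-01, -9.37340425e-01,  1.67193851e-03],
       [ 9.94709373e-05, -1.74672846e-03, -9.99998470e-01]]), 'ft_force': array([-0.00410518, -0.25296585, -0.14807491]), 'moment': array([-0.03462359, -0.00451656, -0.03365274]), 'grip_force': 0.0, 'grip_width': 1.0000187131702454}
{'camera_matrix': array([[343.38574304,   0.        , 278.2497783 ],
       [  0.        , 343.38574304, 211.73350268],
       [  0.        ,   0.        ,   1.        ]]), 'k1': -0.009755975160059655, 'eye': array([ 0.3031106 , -0.58090742,  0.37316722]), 'rotation': array([[ 0.34854683, -0.88800634, -0.29993306],
       [-0.93728893, -0.33094803, -0.10937487],
       [-0.00213668,  0.3192462 , -0.9476694 ]])}
```

View pics/top0.png

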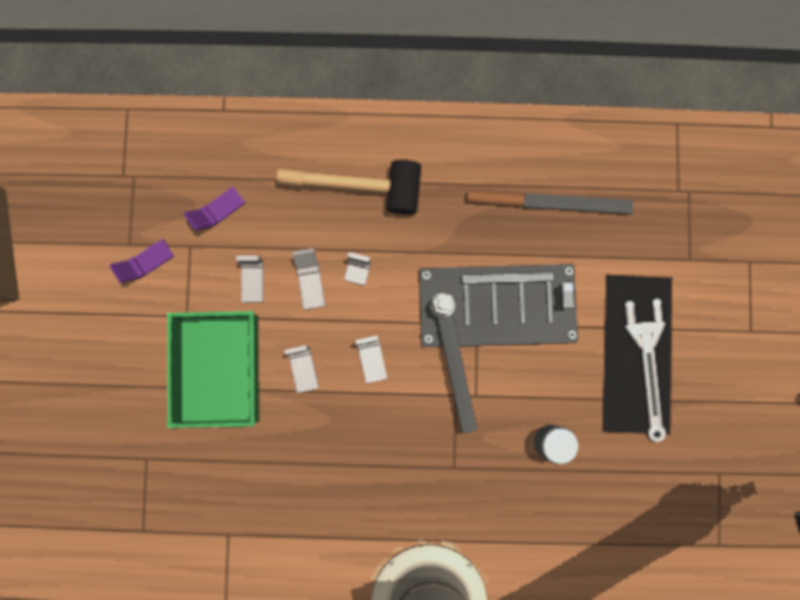

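View pics/scene0.png

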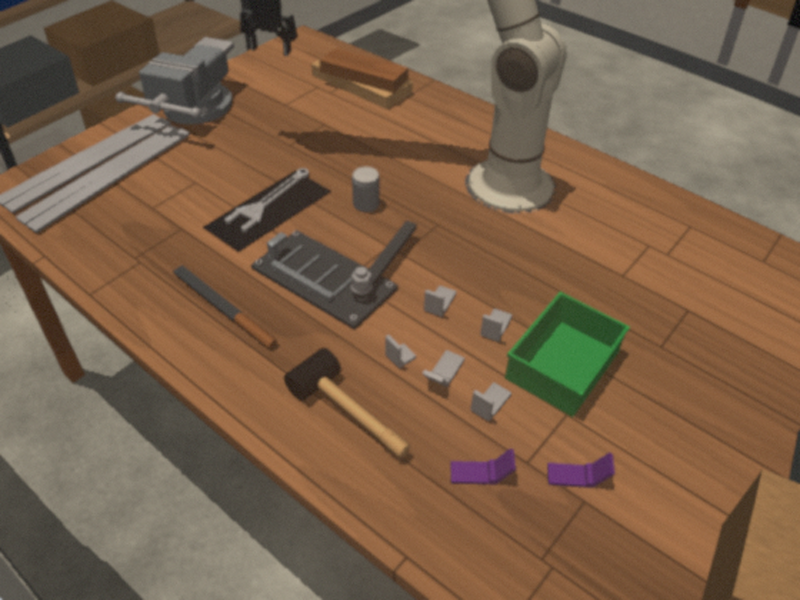

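The top view (800x600 pixels) shows:
- Three true brackets near (250,280), (303,370) and (371,360).
- The misbent bracket at (308,280) and the short one at (357,268).
- The bin at (212,370) and the jig at (498,305), with the nut at (443,303) and the strap pointing toward the robot.
- The wrench on its mat at (645,365).

The scene view agrees.

```bash
cat > h.py <<'E'
import numpy as np, cv2
from station import manip
from scipy.spatial.transform import Rotation as Ro
def ray(c,uv):
    uv=np.atleast_2d(np.asarray(uv,float)); K=c["camera_matrix"]
    d=np.c_[(uv[:,0]-K[0,2])/K[0,0],(uv[:,1]-K[1,2])/K[1,1]]; s=d.copy()
    for _ in range(8): s=d/(1+c["k1"]*(s**2).sum(1,keepdims=True))
    return np.c_[s,np.ones(len(s))]@c["rotation"].T
def onz(c,uv,z):
    r=ray(c,uv); return c["eye"]+r*((z-c["eye"][2])/r[:,2])[:,None]
def proj(c,P):
    p=(np.atleast_2d(P)-c["eye"])@c["rotation"]; s=p[:,:2]/p[:,2:]
    s=s*(1+c["k1"]*(s**2).sum(1,keepdims=True)); K=c["camera_matrix"]
    return s*K[0,0]+K[:2,2]
def grab(n,name=None,box=None,sc=1):
    c=manip.calibration(n); f=manip.grab_frame(n)[:,:,::-1].copy()
    if name:
        g=f if box is None else f[box[1]:box[3],box[0]:box[2]]
        cv2.imwrite(f"pics/{name}.png",cv2.resize(g,None,fx=sc,fy=sc,interpolation=cv2.INTER_CUBIC))
    return c,f
def yawR(y):  # tool down; tool x at world angle y (deg)
    a=np.radians(y); return np.array([[np.cos(a),np.sin(a),0],[np.sin(a),-np.cos(a),0],[0,0,-1]])
def plan(*wps,p0=None,R0=None):
    "wps (x,y,z,yaw) -> rows relative to now (or to p0,R0)"
    o=manip.get_obs(); p=o["eef_pos"] if p0 is None else np.array(p0); R=o["ee_rot"] if R0 is None else R0
    for w in wps:
        t=R.T@(np.array(w[:3])-p)/.03; r=np.degrees(Ro.from_matrix(R.T@yawR(w[3])).as_rotvec())/5
        print(w,"->",*np.round(t,2),*np.round(r,2))
def st():
    o=manip.get_obs(); print("t%.2f"%o["time"],"p",o["eef_pos"].round(4),"yaw %.1f"%np.degrees(np.arctan2(o["ee_rot"][1,0],o["ee_rot"][0,0])),"tilt",o["ee_rot"][:,2].round(3),"F",o["ft_force"].round(1),"M",o["moment"].round(2),"w %.3f g %.1f"%(o["grip_width"],o["grip_force"]),"q",o["joint_positions"].round(0))
E
python3 - <<'E'
from h import *
c=manip.calibration("top"); f=cv2.imread("raw_top0.png"); hsv=cv2.cvtColor(f,cv2.COLOR_BGR2HSV)
def blobs(m,z,lab,amin=60):
    for k in cv2.findContours(m.astype(np.uint8),cv2.RETR_EXTERNAL,cv2.CHAIN_APPROX_NONE)[0]:
        if cv2.contourArea(k)<amin: continue
        w=onz(c,k[:,0,:],z); (cx,cy),(a,b),an=cv2.minAreaRect((w[:,:2]*1000).astype(np.float32))
        M=cv2.moments(k); print(lab,"px",round(M['m10']/M['m00']),round(M['m01']/M['m00']),"xy",round(cx),round(cy),"size",round(a),round(b),"ang",round(an,1))
roi=np.zeros(f.shape[:2],bool); roi[60:340,60:500]=1
S,V=hsv[...,1],hsv[...,2]
blobs((S<60)&(V>150)&roi,.008,"light")
H=hsv[...,0]
blobs((H>50)&(H<75)&(S>100)&roi,.075,"green",500)
blobs((V<60)&(S<90)&roi,.014,"dark",300)
blobs((S<60)&(V>90)&roi,.03,"grey",200)
E
```

```text
light px 392 312 xy 294 -241 size 64 62 ang 1.2
light px 212 258 xy 426 248 size 86 46 ang 19.3
light px 260 251 xy 447 118 size 84 42 ang 15.8
light px 454 254 xy 440 -405 size 264 69 ang 3.6
light px 311 212 xy 556 -16 size 42 37 ang 69.6
light px 397 206 xy 579 -251 size 44 16 ang 0.3
light px 355 194 xy 607 -136 size 14 169 ang 1.6
light px 176 199 xy 582 350 size 66 38 ang 2.5
light px 217 201 xy 580 237 size 79 41 ang 11.6
light px 249 192 xy 607 152 size 41 33 ang 82.0
green px 148 258 xy 420 403 size 205 161 ang 2.8
dark px 442 248 xy 470 -382 size 122 290 ang 89.8
dark px 282 131 xy 777 67 size 55 101 ang 86.0
grey px 392 312 xy 297 -233 size 65 66 ang 1.2
grey px 211 258 xy 426 245 size 84 45 ang 19.3
grey px 260 251 xy 447 117 size 83 42 ang 16.4
grey px 454 253 xy 441 -398 size 263 74 ang 3.6
grey px 348 218 xy 474 -120 size 305 289 ang 3.1
grey px 176 197 xy 585 346 size 75 38 ang 2.5
grey px 250 188 xy 615 149 size 41 55 ang 81.9
grey px 216 195 xy 594 239 size 112 41 ang 13.1
grey px 405 142 xy 752 -266 size 205 23 ang 88.2
grey px 448 67 xy 964 -374 size 46 315 ang 2.2
grey px 265 64 xy 954 170 size 32 769 ang 1.5
```

```bash
python3 - <<'E'
from h import *
plan((.45,-.3,.32,0),(.62,-.12,.32,0))
E
```

```text
(0.45, -0.3, 0.32, 0) -> 10.58 -7.05 -2.97 -0.02 0.0 4.08
(0.62, -0.12, 0.32, 0) -> 17.98 -10.7 -2.97 -0.02 0.0 4.08
```

```bash
R1='10.58 -7.05 -2.97 0 0 4.08 85'; R2='17.98 -10.7 -2.97 0 0 4.08 85'
python3 -m inch '10.58 -7.05 -2.97 0 0 4.08 85;10.58 -7.05 -2.97 0 0 4.08 85;10.58 -7.05 -2.97 0 0 4.08 85;10.58 -7.05 -2.97 0 0 4.08 85;10.58 -7.05 -2.97 0 0 4.08 85;10.58 -7.05 -2.97 0 0 4.08 85;17.98 -10.7 -2.97 0 0 4.08 85;17.98 -10.7 -2.97 0 0 4.08 85;17.98 -10.7 -2.97 0 0 4.08 85;17.98 -10.7 -2.97 0 0 4.08 85;17.98 -10.7 -2.97 0 0 4.08 85;17.98 -10.7 -2.97 0 0 4.08 85'
python3 -m inch '0 0 0 0 0 0 85;0 0 0 0 0 0 85;0 0 0 0 0 0 85'
python3 - <<'E'
from h import *
st(); c,f=grab("wrist","jig1",sc=1.4); cv2.imwrite("raw_jig1.png",f); np.save("c_jig1.npy",c,allow_pickle=True)
E
```

```text
time: 1.6
eef_pos: [0.6202, -0.1195, 0.3197]
ee_rot: [[1.0, 0.002, -0.001], [0.002, -1.0, 0.001], [-0.001, -0.001, -1.0]]
ft_force: [0.8, -0.3, 0.0]
grip_width: 0.997
grip_force: 0.0
time: 1.98
eef_pos: [0.6197, -0.122, 0.3207]
ee_rot: [[1.0, -0.002, 0.0], [-0.002, -1.0, -0.001], [0.0, 0.001, -1.0]]
ft_force: [-0.0, 0.2, -0.1]
grip_width: 0.995
grip_force: 0.0
t1.98 p [ 0.6197 -0.122   0.3207] yaw -0.1 tilt [ 0.    -0.001 -1.   ] F [-0.   0.2 -0.1] M [ 0.04 -0.01  0.01] w 0.995 g 0.0 q [ 35.  25. -36.  85.  15.  75. -93.]
```

View pics/jig1.png

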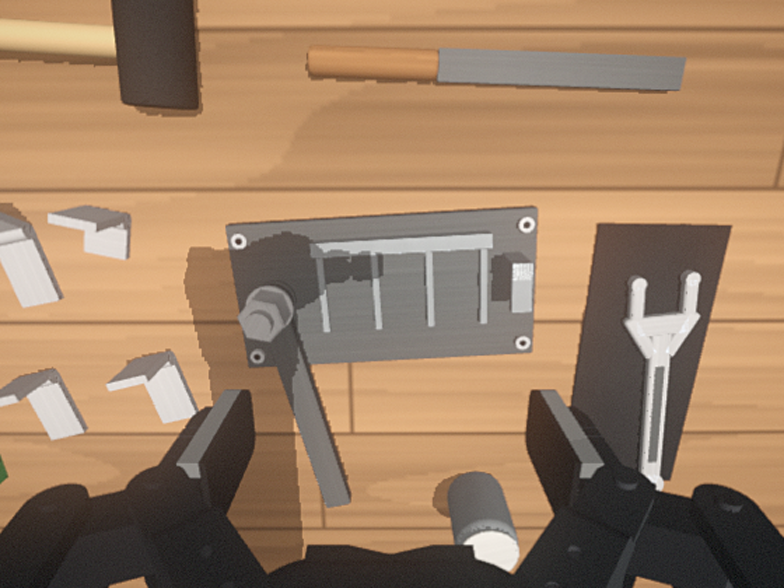

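The wrist view (784x588) shows the jig plate with corners near (228,225), (537,207), (534,352) and (249,366). The ribs' lower ends are at x = 326, 378, 431 and 484. The nut is at (268,302).

```bash
python3 - <<'E'
from h import *
c=np.load("c_jig1.npy",allow_pickle=True).item(); f=cv2.imread("raw_jig1.png"); g=cv2.cvtColor(f,cv2.COLOR_BGR2GRAY)
q=np.float32([[228,225],[537,207],[534,352],[249,366]])/1.4
q2=cv2.cornerSubPix(g,q.reshape(-1,1,2).copy(),(5,5),(-1,-1),(3,50,.01)).reshape(-1,2)
for Q in(q,q2): print((onz(c,Q,.014)*1000).round(1)[:,:2].tolist())
J=np.array([[75,165],[75,-130],[-75,-130],[-75,165]])/1000.
def fit(A,B):  # rigid 2d A->B
    a,b=A-A.mean(0),B-B.mean(0); U,S,V=np.linalg.svd(a.T@b); R=(U@V).T; return R,B.mean(0)-R@A.mean(0)
for Q in (q,q2):
    W=onz(c,Q,.014)[:,:2]; R,t=fit(J,W); print("jig",t*1000,np.degrees(np.arctan2(R[1,0],R[0,0])),"res",((J@R.T+t-W)*1000).round(1).tolist())
# rib lower ends at z=.02
r=np.float32([[326,331],[378,328],[431,326],[484,323]])/1.4
print("ribs in jig",((onz(c,r,.02)[:,:2]-t)@R*1000).round(1).tolist())
b=np.float32([[238,242],[526,225],[522,343],[257,357]])/1.4
print("bolts in jig",((onz(c,b,.016)[:,:2]-t)@R*1000).round(1).tolist())
# strap end corners at z .042 
s=np.float32([[327,507],[350,500]])/1.4
print("strap end in jig",((onz(c,s,.042)[:,:2]-t)@R*1000).round(1).tolist())
w=np.float32([[262,317],[638,286],[690,279],[653,480]])/1.4
print("nut/wrench",(onz(c,w,.014)[:,:2]*1000).round(1).tolist(), "studtop jig",((onz(c,w[:1],.09)[:,:2]-t)@R*1000).round(1).tolist())
cv2.imwrite("pics/nut1.png",cv2.resize(f[150:350,150:420],None,fx=2.9,fy=2.9,interpolation=cv2.INTER_CUBIC))
E
```

```text
[[621.5, 29.4], [637.6, -259.7], [489.6, -270.8], [474.3, 23.7]]
[[622.3, 32.1], [638.5, -259.1], [489.6, -270.8], [474.3, 23.7]]
jig [ 556.72579335 -136.83245732] 3.1182700831973476 res [[1.2, 2.6], [1.0, -2.9], [-0.7, 0.0], [-1.5, 0.2]]
jig [ 557.18158675 -135.99029921] 3.243648068847885 res [[0.4, 0.8], [0.9, -2.4], [0.0, 0.7], [-1.4, 0.8]]
ribs in jig [[-36.8, 79.2], [-36.6, 27.2], [-37.5, -25.5], [-37.4, -78.1]]
bolts in jig [[57.3, 154.0], [57.4, -117.8], [-63.3, -117.6], [-63.0, 153.6]]
strap end in jig [[-234.1, 95.5], [-226.1, 69.7]]
nut/wrench [[528.8, 5.4], [560.5, -366.5], [567.6, -416.5], [329.1, -421.8]] studtop jig [[7.6, 119.5]]
```

View pics/nut1.png

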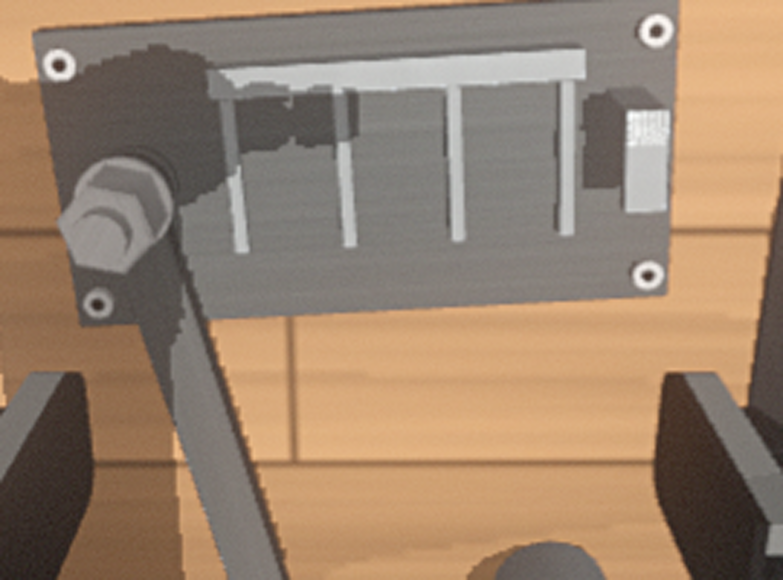

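The crop shows the hex nut with its stud at (100,235) and the jig face clear. Next I look at the brackets.

```bash

python3 -m inch '-2 -11.7 0 0 0 0 85;-2 -11.7 0 0 0 0 85;-2 -11.7 0 0 0 0 85;-2 -11.7 0 0 0 0 85;-2 -11.7 0 0 0 0 85;-2 -11.7 0 0 0 0 85;-2 -11.7 0 0 0 0 85;-2 -11.7 0 0 0 0 85;-2 -11.7 0 0 0 0 85;-2 -11.7 0 0 0 0 85' >/dev/null
python3 - <<'E'
from h import *
st(); c,f=grab("wrist","br1",sc=1.4); cv2.imwrite("raw_br1.png",f); np.save("c_br1.npy",c,allow_pickle=True)
E
```

```text
t3.27 p [0.5609 0.2289 0.3204] yaw -0.2 tilt [ 0. -0. -1.] F [ 0.3 -0.1  0.1] M [-0.01  0.01 -0.02] w 0.996 g 0.0 q [   7.   23.  -43.   89.   16.   74. -128.]
```

View pics/br1.png

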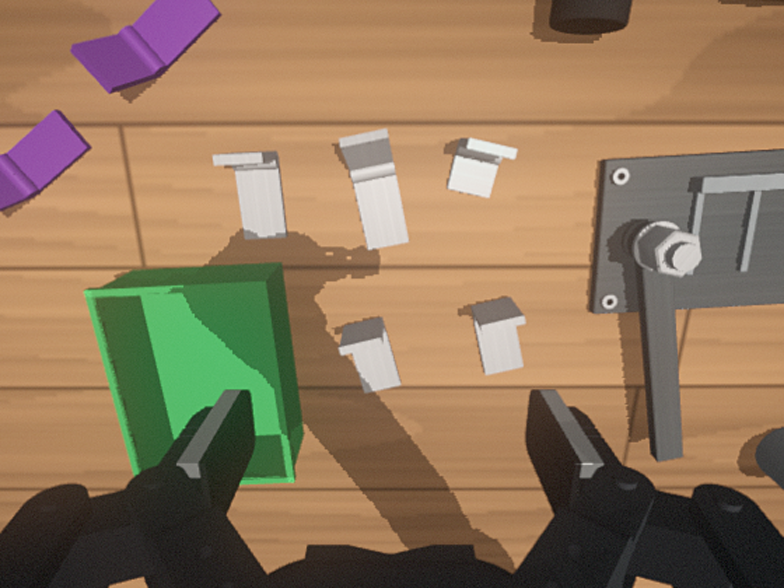

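The wrist view (784x588) shows:
- True brackets at (258,195), (370,355) and (498,338).
- The misbent bracket at (378,190) and the short one at (475,168).
- The bin rim around (190,375).

Nothing has been disturbed. Next I measure from the corners.

```bash
python3 - <<'E'
from h import *
c=np.load("c_br1.npy",allow_pickle=True).item(); f=cv2.imread("raw_br1.png"); g=cv2.cvtColor(f,cv2.COLOR_BGR2GRAY)
def P(l,z,sub=True):
    q=np.float32(l)/1.4
    if sub: q=cv2.cornerSubPix(g,q.reshape(-1,1,2).copy(),(3,3),(-1,-1),(3,50,.01)).reshape(-1,2)
    return onz(c,q,z)[:,:2]*1000
D={"T1":[([(246,239),(287,236)],8,-80),([(236,168),(279,164)],8,-8),([(213,163),(277,163)],None,0)],
"D":[([(369,250),(408,241)],8,-80),([(355,180),(396,170)],8,-3)],
"E":[([(448,187),(490,197)],8,-46),([(456,152),(497,163)],8,-8)],
"T2":[([(363,392),(400,383)],8,-80),([(341,325),(383,317)],0,0),([(340,348),(384,337)],60,0)],
"T3":[([(484,374),(523,366)],8,-80),([(473,310),(511,297)],0,0),([(475,330),(524,319)],60,0)]}
for k,v in D.items():
    ps=[]
    for l,z,x in v:
        if z is None: continue
        w=P(l,z/1000.); m=w.mean(0); d=w[0]-w[1]; ps.append(m)
        print(k,"x",x,"mid",m.round(1),"width",np.linalg.norm(d).round(1),"yaw %.1f"%np.degrees(np.arctan2(-d[0],d[1])))
    u=ps[1]-ps[0]; print("   yaw along leg %.1f len %.1f"%(np.degrees(np.arctan2(u[1],u[0])),np.linalg.norm(u)))
b=P([(86,290),(283,264),(295,481)],.075); print("bin rim",b.round(0).tolist())
E
```

```text
T1 x -80 mid [549.6 347.3] width 41.3 yaw 3.7
T1 x -8 mid [614.4 350.1] width 38.2 yaw 0.1
   yaw along leg 2.4 len 64.8
D x -80 mid [541.3 229.9] width 39.4 yaw 12.3
D x -3 mid [604.7 242.7] width 38.6 yaw 11.6
   yaw along leg 11.4 len 64.6
E x -46 mid [591.6 155.3] width 39.5 yaw -13.4
E x -8 mid [621.  148.9] width 39.6 yaw -12.8
   yaw along leg -12.4 len 30.0
T2 x -80 mid [385.3 237.4] width 39.3 yaw 12.4
T2 x 0 mid [460.9 258.7] width 42.0 yaw 14.4
T2 x 0 mid [463.  255.4] width 42.2 yaw 12.6
   yaw along leg 15.7 len 78.6
T3 x -80 mid [407.9 108.5] width 40.7 yaw 12.4
T3 x 0 mid [479.  124.4] width 39.5 yaw 20.9
T3 x 0 mid [482.  130.1] width 44.5 yaw 19.1
   yaw along leg 12.6 len 72.8
bin rim [[519.0, 488.0], [542.0, 319.0], [323.0, 322.0]]
```

```bash
python3 - <<'E'
from h import *
plan((.6325,.146,.13,77),(.6325,.146,.022,77),p0=(.561,.229,.3204),R0=yawR(-.2))
print("from grasp");plan((.6325,.146,.17,77),(.388,.402,.17,90),(.388,.402,.05,90),p0=(.6325,.146,.022),R0=yawR(77))
E
```

```text
(0.6325, 0.146, 0.13, 77) -> 2.39 2.76 6.35 0.0 0.0 -15.44
(0.6325, 0.146, 0.022, 77) -> 2.39 2.76 9.95 0.0 0.0 -15.44
from grasp
(0.6325, 0.146, 0.17, 77) -> 0.0 0.0 -4.93 0.0 0.0 0.0
(0.388, 0.402, 0.17, 90) -> 6.48 -9.86 -4.93 0.0 0.0 -2.6
(0.388, 0.402, 0.05, 90) -> 6.48 -9.86 -0.93 0.0 0.0 -2.6
```

```bash

python3 -m inch '2.39 2.76 6.35 0 0 -15.44 50;2.39 2.76 6.35 0 0 -15.44 50;2.39 2.76 6.35 0 0 -15.44 50;2.39 2.76 6.35 0 0 -15.44 50;2.39 2.76 6.35 0 0 -15.44 50;2.39 2.76 6.35 0 0 -15.44 50;2.39 2.76 6.35 0 0 -15.44 50;2.39 2.76 6.35 0 0 -15.44 50;2.39 2.76 6.35 0 0 -15.44 50;2.39 2.76 6.35 0 0 -15.44 50' >/dev/null
python3 - <<'E'
from h import *
st(); c,f=grab("wrist","e1",sc=1.2)
E
```

```text
t4.58 p [0.6321 0.1476 0.13  ] yaw 77.1 tilt [ 0. -0. -1.] F [0.3 0.7 0.4] M [ 0.   -0.01  0.01] w 0.586 g 0.0 q [ 19.  43. -52.  93.  37.  62. -56.]
```

View pics/e1.png

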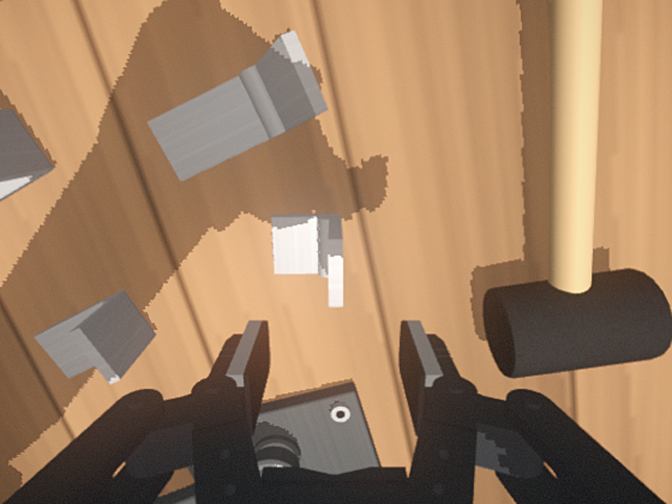

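The short bracket's upright (335,270) is centred between the fingers (265 to 402). I'll descend and grip.

```bash

python3 -m inch '0 0 2 0 0 0 50;0 0 3.6 0 0 0 50;0 0 3.6 0 0 0 50;0 0 3.6 0 0 0 0;0 0 3.6 0 0 0 0;0 0 3.6 0 0 0 0;0 0 3.6 0 0 0 0;0 0 3.6 0 0 0 0;0 0 1 0 0 0 0;0 0 -1.3 0 0 0 0;0 0 -1.3 0 0 0 0' 70
python3 -m inch '6.48 -9.86 0 0 0 -2.6 0;6.48 -9.86 0 0 0 -2.6 0;6.48 -9.86 0 0 0 -2.6 0;6.48 -9.86 0 0 0 -2.6 0;6.48 -9.86 0 0 0 -2.6 0;6.48 -9.86 0 0 0 -2.6 0;6.48 -9.86 0 0 0 -2.6 0;6.48 -9.86 0 0 0 -2.6 0;6.48 -9.86 2 0 0 -2.6 0;6.48 -9.86 3.8 0 0 -2.6 0;6.48 -9.86 3.8 0 0 -2.6 0'
python3 - <<'E'
from h import *
st(); c,f=grab("wrist"); cv2.imwrite("e2.png",f)
E
```

```text
time: 6.0
eef_pos: [0.6341, 0.149, 0.1742]
ee_rot: [[0.222, 0.975, 0.007], [0.975, -0.222, 0.002], [0.003, 0.007, -1.0]]
ft_force: [0.1, -0.2, -3.3]
grip_width: 0.085
grip_force: 69.4
time: 7.38
eef_pos: [0.3859, 0.398, 0.0508]
ee_rot: [[-0.0, 1.0, -0.006], [1.0, 0.0, -0.007], [-0.007, -0.006, -1.0]]
ft_force: [-0.8, -0.2, -2.4]
grip_width: 0.083
grip_force: 69.3
t7.38 p [0.3859 0.398  0.0508] yaw 90.0 tilt [-0.006 -0.007 -1.   ] F [-0.8 -0.2 -2.4] M [-0.04 -0.01 -0.03] w 0.083 g 69.3 q [-10.  43. -51. 109.  43.  51. -84.]
```

```bash

python3 -m inch '0 0 0 0 0 0 45;0 0 0 0 0 0 45;0 0 0 0 0 0 45;0 0 -2 0 0 0 45;0 0 -5 0 0 0 85;0 0 -5 0 0 0 85;0 0 -5 0 0 0 85'
python3 - <<'E'
from h import *
c,f=grab("top"); 
hsv=cv2.cvtColor(f,cv2.COLOR_BGR2HSV); m=((hsv[...,1]<60)&(hsv[...,2]>150)).astype(np.uint8); m[:170]=0;m[:,:100]=0;m[290:]=0;m[:,290:]=0
for k in cv2.findContours(m,0,1)[0]:
    if cv2.contourArea(k)>60: w=onz(c,k[:,0,:],.008); print(cv2.minAreaRect((w[:,:2]*1000).astype(np.float32)))
plan((.6245,.2475,.15,12),(.6245,.2475,.004,12))
print("from");plan((.485,.4,.18,12),(.485,.4,.04,12),p0=(.6245,.2475,.15),R0=yawR(12))
st()
E
```

```text
time: 8.3
eef_pos: [0.3878, 0.4045, 0.2081]
ee_rot: [[-0.003, 1.0, 0.005], [1.0, 0.003, 0.003], [0.003, 0.005, -1.0]]
ft_force: [0.3, -0.1, -1.3]
grip_width: 0.994
grip_force: 0.0
((387.025146484375, 407.95306396484375), (54.85074234008789, 19.88190269470215), 70.98248291015625)
((376.5688781738281, 453.2374267578125), (80.36019897460938, 188.00250244140625), 1.7760591506958008)
((425.87872314453125, 247.96286010742188), (85.61321258544922, 45.56817626953125), 19.289323806762695)
((447.2769470214844, 117.72511291503906), (84.04631805419922, 42.36599349975586), 15.793209075927734)
((582.0447998046875, 349.5683898925781), (66.05310821533203, 38.189002990722656), 2.4688117504119873)
((579.567626953125, 237.0504150390625), (78.31668853759766, 40.9561767578125), 11.585161209106445)
(0.6245, 0.2475, 0.15, 12) -> -5.22 7.89 1.89 0.02 -0.03 15.63
(0.6245, 0.2475, 0.004, 12) -> -5.22 7.88 6.76 0.02 -0.03 15.63
from
(0.485, 0.4, 0.18, 12) -> -3.49 -5.94 -1.0 0.0 0.0 0.0
(0.485, 0.4, 0.04, 12) -> -3.49 -5.94 3.67 0.0 0.0 0.0
t8.35 p [0.3872 0.4032 0.2062] yaw 90.2 tilt [ 0.003  0.001 -1.   ] F [-0.1  0.1 -0.5] M [ 0.01 -0.02 -0.  ] w 0.994 g 0.0 q [ -3.  32. -62. 103.  31.  64. -75.]
```

```bash

python3 -m inch '-5.22 7.89 1.89 0 0 15.6 85;-5.22 7.89 1.89 0 0 15.6 85;-5.22 7.89 1.89 0 0 15.6 85;-5.22 7.89 1.89 0 0 15.6 85;-5.22 7.89 1.89 0 0 15.6 85;-5.22 7.89 1.89 0 0 15.6 85;-5.22 7.89 1.89 0 0 15.6 85;-5.22 7.89 1.89 0 0 15.6 85;-5.22 7.89 1.89 0 0 15.6 85;-5.22 7.89 3.9 0 0 15.6 85;-5.22 7.89 5.8 0 0 15.6 85;-5.22 7.89 6.76 0 0 15.6 85'
python3 -m inch '0 0 0 0 0 0 85;0 0 0 0 0 0 20;0 0 0 0 0 0 20;0 0 0 0 0 0 20;0 0 0 0 0 0 20;0 0 0 0 0 0 20;0 0 -2 0 0 0 20;0 0 -5 0 0 0 20;0 0 -5 0 0 0 20' 70
python3 - <<'E'
from h import *
st(); plan((.485,.4,.18,12),(.485,.4,.04,12))
E
```

```text
time: 9.85
eef_pos: [0.6209, 0.2453, -0.0026]
ee_rot: [[0.977, 0.213, -0.006], [0.213, -0.977, -0.003], [-0.006, 0.002, -1.0]]
ft_force: [-0.5, -0.3, 0.2]
grip_width: 0.993
grip_force: 0.0
time: 10.98
eef_pos: [0.6254, 0.2481, 0.1565]
ee_rot: [[0.977, 0.211, 0.005], [0.211, -0.977, 0.002], [0.005, -0.001, -1.0]]
ft_force: [-0.5, 0.1, -3.7]
grip_width: 0.454
grip_force: 72.7
t10.97 p [0.6254 0.2481 0.1565] yaw 12.2 tilt [ 0.005  0.002 -1.   ] F [-0.5  0.1 -3.7] M [ 0.08 -0.15  0.08] w 0.454 g 72.7 q [   1.   38.  -38.   89.   26.   61. -120.]
(0.485, 0.4, 0.18, 12) -> -3.5 -5.94 -0.8 -0.01 -0.06 0.04
(0.485, 0.4, 0.04, 12) -> -3.53 -5.93 3.87 -0.01 -0.06 0.04
```

```bash

python3 -m inch '-3.5 -5.94 -.8 0 0 0 20;-3.5 -5.94 -.8 0 0 0 20;-3.5 -5.94 -.8 0 0 0 20;-3.5 -5.94 -.8 0 0 0 20;-3.5 -5.94 -.8 0 0 0 20;-3.5 -5.94 1 0 0 0 20;-3.5 -5.94 3.3 0 0 0 20;-3.5 -5.94 3.3 0 0 0 20;-3.5 -5.94 3.3 0 0 0 70;-3.5 -5.94 3.3 0 0 0 70;-3.5 -5.94 1 0 0 0 70;-3.5 -5.94 -1.5 0 0 0 70'
python3 -m inch '0 0 0 0 0 0 70;0 0 0 0 0 0 70'
python3 - <<'E'
from h import *
st(); c,f=grab("wrist","bin1",sc=1)
plan((.481,.127,.13,104),(.481,.127,.028,104))
E
```

```text
time: 12.48
eef_pos: [0.4843, 0.3999, 0.1821]
ee_rot: [[0.977, 0.211, 0.002], [0.211, -0.977, 0.002], [0.003, -0.002, -1.0]]
ft_force: [0.9, 0.8, 0.1]
grip_width: 0.821
grip_force: 0.0
time: 12.72
eef_pos: [0.4846, 0.3995, 0.1805]
ee_rot: [[0.978, 0.211, 0.004], [0.211, -0.978, 0.002], [0.004, -0.001, -1.0]]
ft_force: [-0.4, -1.0, -0.5]
grip_width: 0.824
grip_force: 0.0
t12.72 p [0.4846 0.3995 0.1805] yaw 12.2 tilt [ 0.004  0.002 -1.   ] F [-0.4 -1.  -0.5] M [-0.01  0.05 -0.02] w 0.824 g 0.0 q [ -13.   33.  -40.   95.   24.   61. -138.]
(0.481, 0.127, 0.13, 104) -> -2.01 8.83 1.63 0.02 -0.01 -18.37
(0.481, 0.127, 0.028, 104) -> -2.01 8.83 5.03 0.02 -0.01 -18.37
```

View pics/bin1.png

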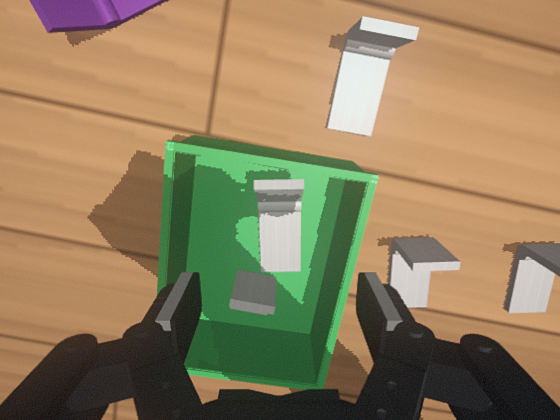

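Both odd brackets are in the bin: the misbent one at (280,225) and the short one at (252,292). Now to the true ones.

```bash

python3 -m inch '-2 8.83 1.63 0 0 -18.37 50;-2 8.83 1.63 0 0 -18.37 50;-2 8.83 1.63 0 0 -18.37 50;-2 8.83 1.63 0 0 -18.37 50;-2 8.83 1.63 0 0 -18.37 50;-2 8.83 1.63 0 0 -18.37 50;-2 8.83 1.63 0 0 -18.37 50;-2 8.83 1.63 0 0 -18.37 50;-2 8.83 1.63 0 0 -18.37 50;-2 8.83 1.63 0 0 -18.37 50;-2 8.83 1.63 0 0 -18.37 50;-2 8.83 1.63 0 0 -18.37 50'
python3 - <<'E'
from h import *
st(); c,f=grab("wrist","t3",box=(150,100,430,310),sc=2.8);cv2.imwrite("raw_t3.png",f); np.save("c_t3.npy",c,allow_pickle=True)
E
```

```text
time: 14.28
eef_pos: [0.4808, 0.1275, 0.1291]
ee_rot: [[-0.242, 0.97, -0.0], [0.97, 0.242, -0.0], [-0.0, -0.0, -1.0]]
ft_force: [0.1, 0.5, -0.6]
grip_width: 0.584
grip_force: 0.0
t14.28 p [0.4808 0.1275 0.1291] yaw 104.0 tilt [-0. -0. -1.] F [ 0.1  0.5 -0.6] M [-0.02 -0.06  0.01] w 0.584 g 0.0 q [ 31.  33. -61. 115.  36.  54. -36.]
```

View pics/t3.png

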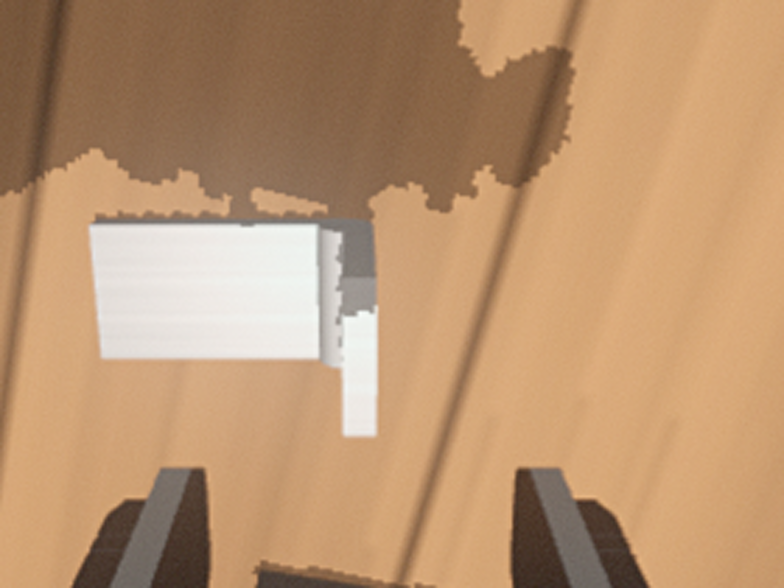

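The crop shows the upright's top face from (341,278) to (377,436), centred between the fingers. The leg runs left to x = 92.

```bash
cat >> h.py <<'E'
def top(c,pts,sc=2.8,off=(150,100),z=.06):
    "pts: top face corners [+y in, +y out, -y out, -y in]; prints centre, sizes, upright-top frame yaw of bracket"
    w=onz(c,np.float32(pts)/sc+np.float32(off),z)[:,:2]*1000; m=w.mean(0)
    d=(w[0]+w[1]-w[2]-w[3])/2; print("centre",m.round(1),"len %.1f thick %.1f yaw %.1f"%(np.linalg.norm(d),np.linalg.norm(w[0]+w[3]-w[1]-w[2])/2,np.degrees(np.arctan2(-d[0],d[1]))))
    return m
E
python3 - <<'E'
from h import *
c=np.load("c_t3.npy",allow_pickle=True).item()
m=top(c,[(341,278),(376,278),(377,436),(343,436)])
e=onz(c,np.float32([[101,359],[91,225]])/2.8+np.float32([150,100]),.008)[:,:2]*1000; print("legend",e.round(1),e.mean(0).round(1))
o=manip.get_obs(); d=(m/1000-o["eef_pos"][:2])
print("tool-frame offset of centre mm",(o["ee_rot"].T@np.r_[d,0]*1000).round(1))
E
```

```text
centre [480.7 126.2] len 40.1 thick 8.2 yaw 14.5
legend [[411.9  88.1]
 [402.7 127.5]] [407.3 107.8]
tool-frame offset of centre mm [-1.2 -0.4  0. ]
```

```bash

python3 -m inch '-.04 0 2 0 0 0 50;-.04 0 3.3 0 0 0 50;-.04 0 3.37 0 0 0 50;-.04 0 3.37 0 0 0 50;-.04 0 3.37 0 0 0 0;-.04 0 3.37 0 0 0 0;-.04 0 3.37 0 0 0 0;-.04 0 3.37 0 0 0 0;-.04 0 3.37 0 0 0 0' 80
python3 - <<'E'
from h import *
st()
c=np.load("c_jig1.npy",allow_pickle=True).item(); f=cv2.imread("raw_jig1.png"); g=cv2.cvtColor(f,cv2.COLOR_BGR2GRAY)
# rail front top edge: per-column steepest bright->dark descent
a=np.radians(3.2);R=np.array([[np.cos(a),-np.sin(a)],[np.sin(a),np.cos(a)]]);t=np.array([.5570,-.1357])
xs=np.arange(228,350); pts=[]
for x in xs:
    y0=150+(95-(x-224)*2.9/370*17)/2.9; r=np.arange(int(y0)-4,int(y0)+6)
    d=-np.diff(g[r,x].astype(float)); pts.append((x,r[d.argmax()]+.5,d.max()))
pts=np.array(pts); pts=pts[pts[:,2]>30]
J=(onz(c,pts[:,:2],.030)[:,:2]-t)@R*1000
p=np.polyfit(J[:,1],J[:,0],1); print("rail",len(J),"x median",np.median(J[:,0]).round(1),"slope deg",np.degrees(np.arctan(-p[0])).round(2))
# ribs: centres per row by threshold along rows
for row in (205,212,218,225):
    ln=cv2.GaussianBlur(g,(3,3),0)[row,215:360].astype(float)
    pk=[i+215 for i in range(2,len(ln)-2) if ln[i]==ln[i-2:i+3].max() and ln[i]>np.median(ln)+12]
    print(row,pk,((onz(c,[(k,row) for k in pk],.020)[:,:2]-t)@R*1000).round(1).tolist() if pk else "")
E
```

```text
time: 15.45
eef_pos: [0.4813, 0.1261, 0.0293]
ee_rot: [[-0.242, 0.97, 0.001], [0.97, 0.242, -0.001], [-0.001, 0.0, -1.0]]
ft_force: [-3.5, -0.9, 10.2]
grip_width: 0.085
grip_force: 78.6
t15.45 p [0.4813 0.1261 0.0293] yaw 104.0 tilt [ 0.001 -0.001 -1.   ] F [-3.5 -0.9 10.2] M [-0.28  0.76  0.  ] w 0.085 g 78.6 q [ 23.  41. -51. 117.  47.  45. -43.]
rail 105 x median 42.0 slope deg -2.14
205 [268, 307, 345] [[6.4, 26.8], [3.3, -25.9], [0.4, -77.3]]
212 [230, 269, 307, 345] [[-0.6, 79.2], [-3.6, 26.1], [-6.7, -25.6], [-9.7, -77.4]]
218 [231, 269, 307, 345] [[-9.3, 78.7], [-12.3, 26.7], [-15.3, -25.3], [-18.4, -77.4]]
225 [232, 270, 307, 345] [[-19.6, 78.4], [-22.6, 26.0], [-25.6, -25.0], [-28.7, -77.4]]
```

```bash
cat >> h.py <<'E'
a_=np.radians(3.2);JR=np.array([[np.cos(a_),-np.sin(a_)],[np.sin(a_),np.cos(a_)]]);JT=np.array([.557,-.1352])
def jw(x,y): return tuple((JT+JR@np.array([x,y])/1000).round(4))
def wj(p): return ((np.array(p)[:2]-JT)@JR*1000).round(1)
E
python3 - <<'E'
from h import *
n=jw(35,-52); print(n)
plan((.4813,.1261,.17,104),(*n,.17,93.2),(*n,.075,93.2),(*n,.047,93.2),p0=(.4813,.1261,.0293),R0=yawR(104))
E
```

```text
(np.float64(0.5948), np.float64(-0.1852))
(0.4813, 0.1261, 0.17, 104) -> 0.0 0.0 -4.69 0.0 0.0 0.0
(np.float64(0.5948), np.float64(-0.1852), 0.17, 93.2) -> -10.98 1.16 -4.69 0.0 0.0 2.16
(np.float64(0.5948), np.float64(-0.1852), 0.075, 93.2) -> -10.98 1.16 -1.52 0.0 0.0 2.16
(np.float64(0.5948), np.float64(-0.1852), 0.047, 93.2) -> -10.98 1.16 -0.59 0.0 0.0 2.16
```

```bash

python3 -m inch '0 0 -2 0 0 0 0;0 0 -4.7 0 0 0 0;0 0 -4.7 0 0 0 0;-10.98 1.16 -4.7 0 0 2.16 0;-10.98 1.16 -4.7 0 0 2.16 0;-10.98 1.16 -4.7 0 0 2.16 0;-10.98 1.16 -4.7 0 0 2.16 0;-10.98 1.16 -4.7 0 0 2.16 0;-10.98 1.16 -4.7 0 0 2.16 0;-10.98 1.16 -4.7 0 0 2.16 0;-10.98 1.16 -4.7 0 0 2.16 0'
python3 -m inch '0 0 2 0 0 0 0;0 0 3.17 0 0 0 0;0 0 3.17 0 0 0 0;0 0 3.17 0 0 0 0'
python3 - <<'E'
from h import *
st(); n=jw(35,-52); plan((*n,.075,93.2),(*n,.047,93.2))
c,f=grab("wrist","p3",box=(100,100,480,385),sc=2.1)
E
```

```text
time: 16.82
eef_pos: [0.5941, -0.1822, 0.1686]
ee_rot: [[-0.059, 0.998, -0.001], [0.998, 0.059, 0.002], [0.002, -0.001, -1.0]]
ft_force: [-0.7, 0.8, -3.0]
grip_width: 0.078
grip_force: 80.0
time: 17.32
eef_pos: [0.5961, -0.1832, 0.0758]
ee_rot: [[-0.059, 0.998, 0.002], [0.998, 0.059, 0.0], [0.0, 0.002, -1.0]]
ft_force: [0.6, -0.2, -3.1]
grip_width: 0.077
grip_force: 79.8
t17.32 p [ 0.5961 -0.1832  0.0758] yaw 93.4 tilt [ 0.002  0.    -1.   ] F [ 0.6 -0.2 -3.1] M [-0.04 -0.1  -0.02] w 0.077 g 79.8 q [ 50.  46. -51.  99.  42.  57. -13.]
(np.float64(0.5948), np.float64(-0.1852), 0.075, 93.2) -> -0.06 -0.05 0.03 0.03 -0.0 0.03
(np.float64(0.5948), np.float64(-0.1852), 0.047, 93.2) -> -0.07 -0.05 0.96 0.03 -0.0 0.03
```

View pics/p3.png

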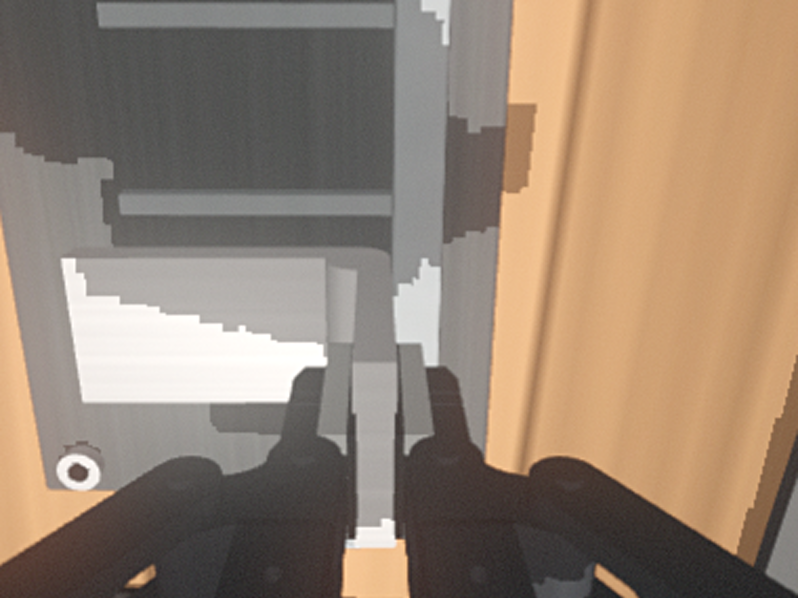

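```bash
python3 - <<'E'
from h import *
c=manip.calibration("wrist")
f=lambda l,z: [wj(p) for p in onz(c,np.float32(l)/2.1+100,z)]
print("rib +26",f([(130,15),(370,15)],.02),"rib -26",f([(150,203),(370,203)],.02))
print("rail 42",f([(395,20),(393,100),(391,200)],.03))
print("leg +y edge top z.055",f([(65,259),(325,259)],.0555),"leg -y corner",f([(83,402)],.0555))
print("tcp",wj(manip.get_obs()["eef_pos"]))
E
```

```text
rib +26 [array([-28.1,  25.2]), array([35.4, 25.2])] rib -26 [array([-27.7, -26.5]), array([ 35.4, -26.5])]
rail 42 [array([41.7, 24.3]), array([41.4,  4.3]), array([ 41.2, -22.7])]
leg +y edge top z.055 [array([-38.4, -30.4]), array([ 24.6, -30.3])] leg -y corner [array([-39.1, -70.1])]
tcp [ 36.8 -50.7]
```

```bash
sed -i 's/JT=np.array(\[.557,-.1352\])/JT=np.array([.5564,-.1359])/' h.py
python3 -m inch '-.07 -.07 0 0 0 0 0;-.07 -.07 .3 0 0 0 0;-.07 -.07 .5 0 0 0 0;-.07 -.07 .5 0 0 0 0;-.07 -.07 .5 0 0 0 0;-.07 -.07 .5 0 0 0 0;-.07 -.07 .5 0 0 0 0'
python3 - <<'E'
from h import *
st(); c,f=grab("wrist","p3b",box=(100,100,480,385),sc=2.1)
print("tcp",wj(manip.get_obs()["eef_pos"]))
E
```

```text
time: 18.25
eef_pos: [0.5931, -0.187, 0.0592]
ee_rot: [[-0.057, 0.998, 0.0], [0.998, 0.057, -0.0], [-0.0, 0.0, -1.0]]
ft_force: [-0.6, -0.4, -3.6]
grip_width: 0.079
grip_force: 79.9
t18.25 p [ 0.5931 -0.187   0.0592] yaw 93.2 tilt [ 0. -0. -1.] F [-0.6 -0.4 -3.6] M [-0.02 -0.07 -0.01] w 0.079 g 79.9 q [ 50.  47. -50.  99.  43.  55. -14.]
tcp [ 33.7 -53.1]
```

View pics/p3b.png

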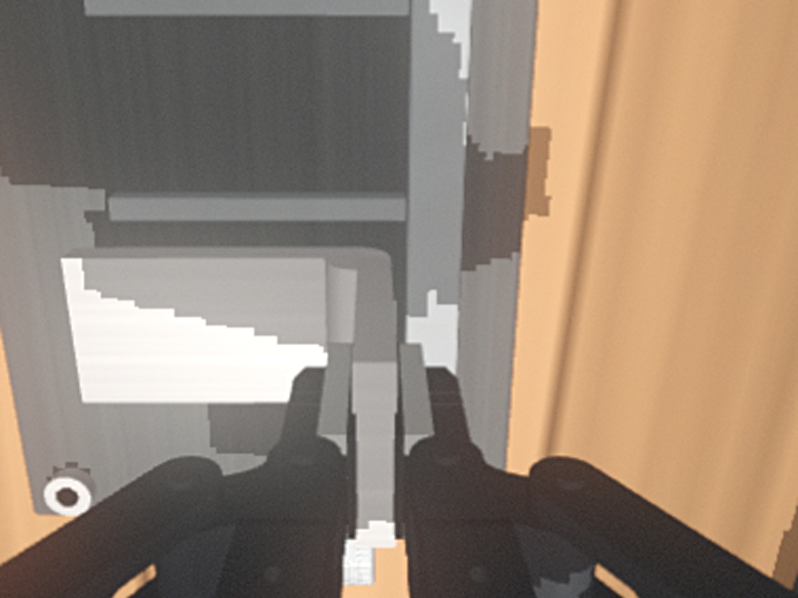

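The rib is at y = 207 px, the leg's edge at 247 px and the rail edge at x = 408 px. Bracket and nest line up within about 1 mm.

```bash

python3 -m inch '.02 .03 .2 0 0 0 0;.02 .03 .4 0 0 0 0;.02 .03 .54 0 0 0 0;.02 .03 .54 0 0 0 0;.02 .03 .54 0 0 0 0' 
python3 - <<'E'
from h import *
st();print("tcp",wj(manip.get_obs()["eef_pos"]))
E
python3 -m inch '0 0 0 0 0 0 25;0 0 0 0 0 0 25;0 0 0 0 0 0 25;0 0 0 0 0 0 25;0 0 -2 0 0 0 25;0 0 -4 0 0 0 40;0 0 -4 0 0 0 40;0 0 -4 0 0 0 40'
python3 - <<'E'
from h import *
st();c,f=grab("wrist","p3c",box=(100,100,480,385),sc=2.1)
plan((.458,.2555,.13,104))
E
```

```text
time: 18.92
eef_pos: [0.5935, -0.1863, 0.0434]
ee_rot: [[-0.057, 0.998, -0.001], [0.998, 0.057, -0.001], [-0.0, -0.001, -1.0]]
ft_force: [-3.5, 0.4, 4.7]
grip_width: 0.083
grip_force: 81.4
t18.93 p [ 0.5935 -0.1863  0.0434] yaw 93.2 tilt [-0.001 -0.001 -1.   ] F [-3.5  0.4  4.7] M [ 0.04  0.84 -0.01] w 0.083 g 81.4 q [ 49.  48. -49.  99.  44.  54. -15.]
tcp [ 34.2 -52.4]
time: 19.92
eef_pos: [0.5934, -0.1867, 0.1627]
ee_rot: [[-0.056, 0.998, -0.0], [0.998, 0.056, -0.001], [-0.001, -0.0, -1.0]]
ft_force: [-0.6, 0.1, -0.9]
grip_width: 0.467
grip_force: 0.0
t19.93 p [ 0.5934 -0.1867  0.1627] yaw 93.2 tilt [-0.    -0.001 -1.   ] F [-0.6  0.1 -0.9] M [-0.04  0.05  0.03] w 0.467 g 0.0 q [ 53.  40. -56.  96.  36.  64.  -9.]
(0.458, 0.2555, 0.13, 104) -> 14.97 -3.65 1.07 -0.02 -0.0 -2.16
```

View pics/p3c.png

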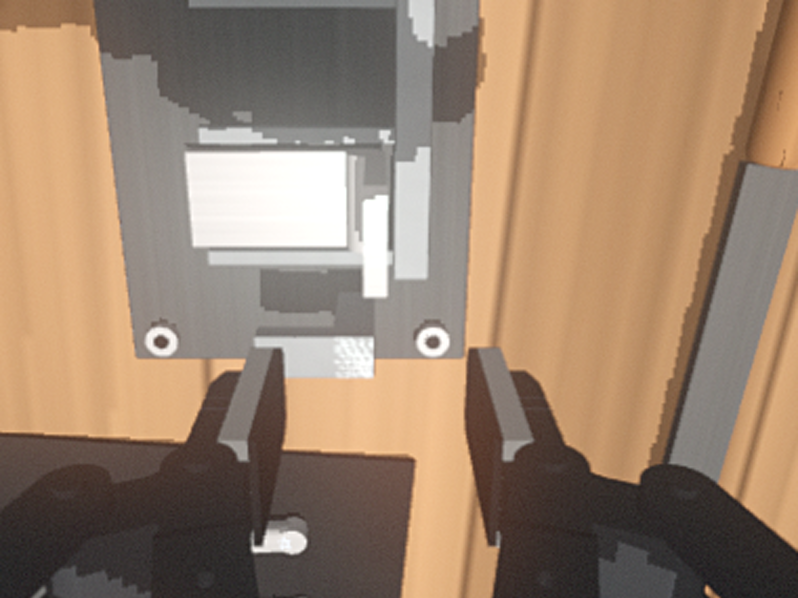

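The first bracket sits in nest 3 between the ribs, at (275,200), with its upright beside the rail at (375,245). Next is T2.

```bash
cat >> h.py <<'E'
def edge(pc,yaw):
    "predicted upright centre (m), bracket yaw deg: measure -y end of top face (z=60) & leg -y edge (z=8), give y error along bracket width"
    c,f=grab("wrist"); S=cv2.cvtColor(f,cv2.COLOR_BGR2HSV)[...,1]; m=S<70
    a=np.radians(yaw); u=np.array([np.cos(a),np.sin(a)]); v=np.array([-np.sin(a),np.cos(a)])
    for nm,dx,z in(("top",0,.06),("leg",-.02,.008),("leg",-.05,.008),("leg",-.065,.008)):
        r=[]
        for d in (-.002,0,.002):
            P=np.array(pc)+u*(dx+d)
            s=np.linspace(.0,-.045,181); q=proj(c,np.c_[P+s[:,None]*v,np.full(181,z)]).round().astype(int)
            ok=m[q[:,1].clip(0,419),q[:,0].clip(0,559)]; k=np.argmin(ok) if not ok.all() else -1
            r.append(s[k]*1000)
        print(nm,dx,"-y edge at",np.round(r,1),"(want -20)")
    # x: scan along u on the top face near -y end
    P=np.array(pc)-v*.012; s=np.linspace(-.012,.03,169); q=proj(c,np.c_[P+s[:,None]*u,np.full(169,.06)]).round().astype(int)
    V=cv2.cvtColor(f,cv2.COLOR_BGR2HSV)[...,2]; ok=m[q[:,1],q[:,0]]; print("outer face x at",(s[ok].max()*1000).round(1),"(want 4)")
    P=np.array(pc)-u*.05; s=np.linspace(0,-.045,181);q=proj(c,np.c_[P+s[:,None]*u,np.full(181,.008)]).round().astype(int); ok=m[q[:,1],q[:,0]]
    print("leg end x at",(s[np.argmin(ok)]*1000-50).round(1),"(want -76)")
E
python3 -m inch '14.9 -3.65 1.07 0 0 -2.16 50;14.9 -3.65 1.07 0 0 -2.16 50;14.9 -3.65 1.07 0 0 -2.16 50;14.9 -3.65 1.07 0 0 -2.16 50;14.9 -3.65 1.07 0 0 -2.16 50;14.9 -3.65 1.07 0 0 -2.16 50;14.9 -3.65 1.07 0 0 -2.16 50;14.9 -3.65 1.07 0 0 -2.16 50;14.9 -3.65 1.07 0 0 -2.16 50;14.9 -3.65 1.07 0 0 -2.16 50;14.9 -3.65 1.07 0 0 -2.16 50'
python3 - <<'E'
from h import *
st(); edge((.4589,.2562),14.3); plan((.4589,.2562,.028,104.3))
E
```

```text
time: 21.35
eef_pos: [0.4597, 0.2519, 0.1301]
ee_rot: [[-0.24, 0.971, -0.001], [0.971, 0.24, -0.001], [-0.001, -0.001, -1.0]]
ft_force: [0.3, -0.9, 0.3]
grip_width: 0.584
grip_force: 0.0
t21.35 p [0.4597 0.2519 0.1301] yaw 103.9 tilt [-0.001 -0.001 -1.   ] F [ 0.3 -0.9  0.3] M [-0.01 -0.01 -0.03] w 0.584 g 0.0 q [ 14.  35. -59. 111.  37.  56. -49.]
top 0 -y edge at [-21.8 -21.8 -21.8] (want -20)
leg -0.02 -y edge at [-21.2 -21.5 -21.5] (want -20)
leg -0.05 -y edge at [-21.2 -21.2 -21.2] (want -20)
leg -0.065 -y edge at [-21. -21. -21.] (want -20)
outer face x at 4.0 (want 4)
leg end x at -77.0 (want -76)
(0.4589, 0.2562, 0.028, 104.3) -> 0.14 0.01 3.41 -0.01 0.01 -0.08
```

```bash

python3 -m inch '.1 0 2 0 0 -.08 50;.1 0 3.35 0 0 -.08 50;.1 0 3.35 0 0 -.08 50;.1 0 3.35 0 0 -.08 50;.1 0 3.35 0 0 -.08 0;.1 0 3.35 0 0 -.08 0;.1 0 3.35 0 0 -.08 0;.1 0 3.35 0 0 -.08 0;.1 0 3.35 0 0 -.08 0' 80
python3 - <<'E'
from h import *
st(); n=jw(34.7,-.3);plan((*n,.17,93.2),(*n,.075,93.2))
E
```

```text
time: 22.52
eef_pos: [0.4595, 0.2569, 0.0315]
ee_rot: [[-0.249, 0.968, 0.002], [0.968, 0.249, 0.0], [-0.0, 0.002, -1.0]]
ft_force: [-0.6, -1.4, 7.1]
grip_width: 0.079
grip_force: 78.8
t22.52 p [0.4595 0.2569 0.0315] yaw 104.4 tilt [ 0.002  0.    -1.   ] F [-0.6 -1.4  7.1] M [-0.25  0.17 -0.01] w 0.079 g 78.8 q [  7.  42. -51. 114.  46.  47. -56.]
(np.float64(0.5911), np.float64(-0.1343), 0.17, 93.2) -> -13.73 1.01 -4.61 0.03 0.0 2.25
(np.float64(0.5911), np.float64(-0.1343), 0.075, 93.2) -> -13.72 1.0 -1.44 0.03 0.0 2.25
```

```bash

python3 -m inch '0 0 -2 0 0 0 0;0 0 -4.6 0 0 0 0;0 0 -4.6 0 0 0 0;-13.67 1 -4.6 0 0 2.25 0;-13.67 1 -4.6 0 0 2.25 0;-13.67 1 -4.6 0 0 2.25 0;-13.67 1 -4.6 0 0 2.25 0;-13.67 1 -4.6 0 0 2.25 0;-13.67 1 -4.6 0 0 2.25 0;-13.67 1 -4.6 0 0 2.25 0;-13.67 1 -4.6 0 0 2.25 0;-13.67 1 -4.6 0 0 2.25 0'
python3 -m inch '0 0 2 0 0 0 0;0 0 3.6 0 0 0 0;0 0 3.6 0 0 0 0;0 0 3.6 0 0 0 0;0 0 3.6 0 0 0 0;0 0 3.6 0 0 0 0'
python3 - <<'E'
from h import *
st(); print("tcp",wj(manip.get_obs()["eef_pos"]))
c,f=grab("wrist"); cv2.imwrite("raw_p2.png",f); np.save("c_p2.npy",c,allow_pickle=True)
hsv=cv2.cvtColor(f,cv2.COLOR_BGR2HSV); V=cv2.GaussianBlur(hsv[...,2],(3,3),0).astype(int)
# profile along jig y at jig x=-10 (plane z .02) 
for z,x in((.02,0),(.02,-15),(.053,0),(.053,-15)):
    y=np.arange(-70,75,.5); P=np.array([(*jw(x,k),z) for k in y]); q=proj(c,P).round().astype(int)
    ok=(q[:,0]>=0)&(q[:,0]<560)&(q[:,1]>=0)&(q[:,1]<420); v=np.where(ok,V[q[:,1].clip(0,419),q[:,0].clip(0,559)],0)
    d=np.diff(v); i=[k for k in range(1,len(d)-1) if abs(d[k])>12 and abs(d[k])>=abs(d[k-1]) and abs(d[k])>abs(d[k+1])]
    print(z,x,[(float(y[k]+.25),int(d[k])) for k in i])
E
```

```text
time: 24.02
eef_pos: [0.5886, -0.1322, 0.1669]
ee_rot: [[-0.056, 0.998, -0.002], [0.998, 0.056, 0.001], [0.001, -0.002, -1.0]]
ft_force: [0.6, 0.8, -3.4]
grip_width: 0.078
grip_force: 80.5
time: 24.78
eef_pos: [0.591, -0.1333, 0.0621]
ee_rot: [[-0.056, 0.998, 0.003], [0.998, 0.056, -0.001], [-0.001, 0.003, -1.0]]
ft_force: [-0.1, -0.1, -4.7]
grip_width: 0.075
grip_force: 80.3
t24.77 p [ 0.591  -0.1333  0.0621] yaw 93.2 tilt [ 0.003 -0.001 -1.   ] F [-0.1 -0.1 -4.7] M [ 0.09 -0.09  0.04] w 0.075 g 80.3 q [ 46.  45. -50. 102.  42.  54. -19.]
tcp [34.7  0.7]
0.02 0 [(-54.75, 30), (-53.75, 53), (-52.25, 18), (-33.25, -27), (-31.75, 26), (-6.75, -16), (-5.75, -33), (12.25, -15), (15.25, -14), (23.75, 17), (29.75, -15)]
0.02 -15 [(-52.75, 25), (-51.25, 54), (-33.25, -33), (-31.75, 32), (-2.75, -32), (12.25, -16), (15.75, -14), (23.75, 17), (29.75, -14)]
0.053 0 [(-32.75, 16), (-31.25, 59), (-12.75, -33), (-11.25, 33), (10.25, -34), (24.75, -15), (27.75, -13), (34.25, 16), (39.25, -14)]
0.053 -15 [(-27.75, 45), (-26.75, 56), (-12.75, -34), (-11.25, 33), (14.75, -34), (24.75, -15), (27.25, -13), (33.75, 17), (39.25, -15)]
```

```bash

python3 -m inch '.045 0 .2 0 0 0 0;.045 0 .4 0 0 0 0;.045 0 .54 0 0 0 0;.045 0 .54 0 0 0 0;.045 0 .54 0 0 0 0' 
python3 -m inch '0 0 0 0 0 0 25;0 0 0 0 0 0 25;0 0 0 0 0 0 25;0 0 0 0 0 0 25;0 0 -2 0 0 0 25;0 0 -4 0 0 0 45;0 0 -4 0 0 0 45;0 0 -4 0 0 0 45;0 0 -4 0 0 0 45'
python3 - <<'E'
from h import *
st(); plan((.6255,.3506,.13,92.5))
E
```

```text
time: 25.45
eef_pos: [0.5895, -0.1316, 0.0455]
ee_rot: [[-0.056, 0.998, -0.001], [0.998, 0.056, -0.001], [-0.001, -0.001, -1.0]]
ft_force: [-5.9, 0.0, 12.6]
grip_width: 0.079
grip_force: 83.2
time: 26.58
eef_pos: [0.5885, -0.1319, 0.1624]
ee_rot: [[-0.055, 0.998, -0.003], [0.998, 0.055, 0.0], [0.001, -0.003, -1.0]]
ft_force: [-0.4, 0.1, -0.7]
grip_width: 0.53
grip_force: 0.0
t26.57 p [ 0.5885 -0.1319  0.1624] yaw 93.2 tilt [-0.003  0.    -1.   ] F [-0.4  0.1 -0.7] M [-0.05  0.03 -0.02] w 0.530 g 0.0 q [ 50.  38. -56.  99.  35.  63. -14.]
(0.6255, 0.3506, 0.13, 92.5) -> 15.99 2.13 1.09 -0.03 -0.01 0.14
```

```bash

python3 -m inch '15.99 2.13 1.09 0 0 .14 50;15.99 2.13 1.09 0 0 .14 50;15.99 2.13 1.09 0 0 .14 50;15.99 2.13 1.09 0 0 .14 50;15.99 2.13 1.09 0 0 .14 50;15.99 2.13 1.09 0 0 .14 50;15.99 2.13 1.09 0 0 .14 50;15.99 2.13 1.09 0 0 .14 50;15.99 2.13 1.09 0 0 .14 50;15.99 2.13 1.09 0 0 .14 50;15.99 2.13 1.09 0 0 .14 50;15.99 2.13 1.09 0 0 .14 50'
python3 -m inch '0 0 0 0 0 0 50;0 0 0 0 0 0 50;0 0 0 0 0 0 50;0 0 0 0 0 0 50'
python3 - <<'E'
from h import *
st(); edge((.6255,.3506),2.5); plan((.6255,.3506,.0295,92.5))
E
```

```text
time: 28.08
eef_pos: [0.6276, 0.3488, 0.1312]
ee_rot: [[-0.041, 0.999, 0.0], [0.999, 0.041, -0.001], [-0.001, 0.0, -1.0]]
ft_force: [-0.2, -0.5, -1.0]
grip_width: 0.589
grip_force: 0.0
time: 28.58
eef_pos: [0.6268, 0.3509, 0.1314]
ee_rot: [[-0.044, 0.999, 0.0], [0.999, 0.044, 0.0], [0.0, 0.0, -1.0]]
ft_force: [0.3, -0.5, 0.4]
grip_width: 0.588
grip_force: 0.0
t28.57 p [0.6268 0.3509 0.1314] yaw 92.5 tilt [ 0.  0. -1.] F [ 0.3 -0.5  0.4] M [ 0.03  0.01 -0.02] w 0.588 g 0.0 q [ -1.  49. -50.  82.  39.  68. -54.]
top 0 -y edge at [-19.8 -19.8 -19.8] (want -20)
leg -0.02 -y edge at [-20. -20. -20.] (want -20)
leg -0.05 -y edge at [-20. -20. -20.] (want -20)
leg -0.065 -y edge at [-20. -20. -20.] (want -20)
outer face x at 3.7 (want 4)
leg end x at -76.8 (want -76)
(0.6255, 0.3506, 0.0295, 92.5) -> -0.01 -0.04 3.39 0.0 -0.0 -0.0
```

```bash

python3 -m inch '0 -.04 2 0 0 0 50;0 -.04 3.38 0 0 0 50;0 -.04 3.38 0 0 0 50;0 -.04 3.38 0 0 0 50;0 -.04 3.38 0 0 0 0;0 -.04 3.38 0 0 0 0;0 -.04 3.38 0 0 0 0;0 -.04 3.38 0 0 0 0;0 -.04 3.38 0 0 0 0' 80
python3 - <<'E'
from h import *
st(); n=jw(34.7,52.5);plan((*n,.17,93.2),(*n,.062,93.2))
E
```

```text
time: 29.75
eef_pos: [0.6258, 0.3514, 0.0318]
ee_rot: [[-0.043, 0.999, 0.001], [0.999, 0.043, 0.001], [0.001, 0.001, -1.0]]
ft_force: [-2.0, -0.2, 6.0]
grip_width: 0.081
grip_force: 78.5
t29.75 p [0.6258 0.3514 0.0318] yaw 92.5 tilt [ 0.001  0.001 -1.   ] F [-2.  -0.2  6. ] M [-0.29  0.5   0.04] w 0.081 g 78.5 q [ -3.  55. -47.  84.  44.  60. -57.]
(np.float64(0.5881), np.float64(-0.0815), 0.17, 93.2) -> -14.36 -1.88 -4.62 0.01 -0.01 -0.14
(np.float64(0.5881), np.float64(-0.0815), 0.062, 93.2) -> -14.36 -1.88 -1.02 0.01 -0.01 -0.14
```

```bash

python3 -m inch '0 0 -2 0 0 0 0;0 0 -4.6 0 0 0 0;0 0 -4.6 0 0 0 0;-14.36 -1.88 -4.6 0 0 -.14 0;-14.36 -1.88 -4.6 0 0 -.14 0;-14.36 -1.88 -4.6 0 0 -.14 0;-14.36 -1.88 -4.6 0 0 -.14 0;-14.36 -1.88 -4.6 0 0 -.14 0;-14.36 -1.88 -4.6 0 0 -.14 0;-14.36 -1.88 -4.6 0 0 -.14 0;-14.36 -1.88 -4.6 0 0 -.14 0;-14.36 -1.88 -4.6 0 0 -.14 0'
python3 -m inch '0 0 2 0 0 0 0;0 0 3.6 0 0 0 0;0 0 3.6 0 0 0 0;0 0 3.6 0 0 0 0;0 0 3.6 0 0 0 0;0 0 3.6 0 0 0 0'
python3 - <<'E'
from h import *
st(); print("tcp",wj(manip.get_obs()["eef_pos"]))
c,f=grab("wrist"); cv2.imwrite("raw_p1.png",f); np.save("c_p1.npy",c,allow_pickle=True)
V=cv2.GaussianBlur(cv2.cvtColor(f,cv2.COLOR_BGR2HSV)[...,2],(3,3),0).astype(int)
for z,x in((.02,0),(.02,-15),(.0305,0),(.0305,-15),(.0385,0),(.0385,-15)):
    y=np.arange(30,100,.5); P=np.array([(*jw(x,k),z) for k in y]); q=proj(c,P).round().astype(int)
    v=V[q[:,1].clip(0,419),q[:,0].clip(0,559)]
    d=np.diff(v); i=[k for k in range(1,len(d)-1) if abs(d[k])>10 and abs(d[k])>=abs(d[k-1]) and abs(d[k])>abs(d[k+1])]
    print(z,x,[(float(y[k]+.25),int(d[k])) for k in i])
E
```

```text
time: 31.25
eef_pos: [0.5872, -0.0823, 0.1672]
ee_rot: [[-0.054, 0.999, -0.001], [0.999, 0.054, 0.001], [0.001, -0.001, -1.0]]
ft_force: [0.4, 0.6, -2.7]
grip_width: 0.079
grip_force: 79.1
time: 32.0
eef_pos: [0.5892, -0.0822, 0.0617]
ee_rot: [[-0.056, 0.998, 0.003], [0.998, 0.056, -0.001], [-0.001, 0.003, -1.0]]
ft_force: [-0.2, 1.0, -2.8]
grip_width: 0.078
grip_force: 79.0
t32.00 p [ 0.5892 -0.0822  0.0617] yaw 93.2 tilt [ 0.003 -0.001 -1.   ] F [-0.2  1.  -2.8] M [ 0.03 -0.07 -0.03] w 0.078 g 79.0 q [ 41.  44. -50. 103.  42.  53. -24.]
tcp [35.8 51.8]
0.02 0 [(45.75, -19), (46.75, -36), (65.25, -15), (68.75, -17), (75.75, 17), (81.75, -12), (98.75, 16)]
0.02 -15 [(49.75, -29), (65.25, -13), (68.25, -16), (75.75, 17), (81.75, -11), (95.75, 19), (97.75, 11)]
0.0305 0 [(50.75, -18), (51.75, -36), (69.25, -13), (72.25, -17), (78.75, 19), (84.25, -12)]
0.0305 -15 [(54.75, -34), (69.25, -13), (72.25, -15), (78.25, 13), (79.25, 19), (84.75, -13), (96.75, 16)]
0.0385 0 [(30.75, -29), (32.25, 29), (53.75, -31), (72.25, -15), (75.25, -17), (81.25, 20), (86.75, -13)]
0.0385 -15 [(31.25, -28), (32.25, 27), (58.25, -33), (72.25, -13), (75.25, -15), (81.75, 18), (86.75, -13), (98.25, 17)]
```

```bash

python3 -m inch '.015 -.03 .2 0 0 0 0;.015 -.03 .4 0 0 0 0;.015 -.03 .53 0 0 0 0;.015 -.03 .53 0 0 0 0;.015 -.03 .53 0 0 0 0' 
python3 -m inch '0 0 0 0 0 0 25;0 0 0 0 0 0 25;0 0 0 0 0 0 25;0 0 0 0 0 0 25;0 0 -2 0 0 0 25;0 0 -4.5 0 0 0 25;0 0 -4.5 0 0 0 0;0 0 -4.5 0 0 0 0;-2 -4 -4.5 0 0 0 0;-2 -4 -4.5 0 0 0 0;-2 -4 -4.5 0 0 0 0;-2 -4 -4.5 0 0 0 0'
python3 - <<'E'
from h import *
st(); grab("wrist","nests",sc=1.4)
E
```

```text
time: 32.67
eef_pos: [0.5869, -0.0818, 0.0457]
ee_rot: [[-0.055, 0.998, -0.001], [0.998, 0.055, -0.002], [-0.002, -0.001, -1.0]]
ft_force: [-6.6, -0.7, 15.3]
grip_width: 0.079
grip_force: 82.1
time: 34.17
eef_pos: [0.4696, -0.1489, 0.1779]
ee_rot: [[-0.054, 0.999, -0.001], [0.999, 0.054, 0.001], [0.001, -0.001, -1.0]]
ft_force: [0.5, 0.1, 0.7]
grip_width: -0.0
grip_force: 0.0
t34.17 p [ 0.4696 -0.1489  0.1779] yaw 93.1 tilt [-0.001  0.001 -1.   ] F [0.5 0.1 0.7] M [ 0.03 -0.05  0.01] w -0.000 g 0.0 q [ 65.  27. -63. 113.  29.  57.  -8.]
```

View pics/nests.png

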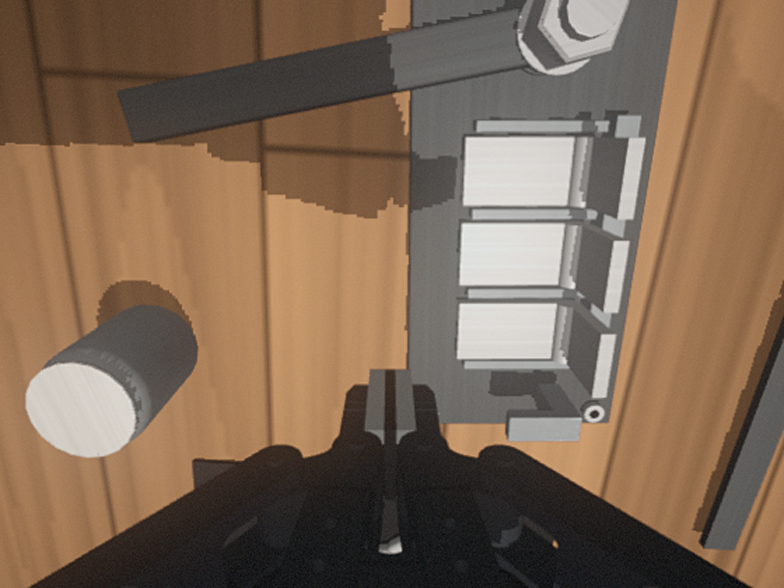

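All three brackets sit in their nests at (520,170), (512,252) and (507,330), with uprights at the rail. The strap still points toward the robot, with its end at (127,117). Next is the strap swing.

```bash
cat >> h.py <<'E'
def sp(th,off,r=110):
    d=np.array([-np.sin(th),-np.cos(th)]); n=np.array([-np.cos(th),np.sin(th)])
    return jw(*(np.array([0,125])+r*d+off*n))
E
python3 - <<'E'
from h import *
a=sp(1.39,45); print(a); y=93.2
plan((a[0],a[1],.178,y),(a[0],a[1],.034,y))
print(); plan(*[(*sp(t,25),.034,y) for t in (1.39,1.25,1.1,.95,.8,.65,.5,.4,.3,.2)],p0=(*a,.034),R0=yawR(y))
E
```

```text
(np.float64(0.4319), np.float64(0.0069))
(np.float64(0.4319), np.float64(0.0069), 0.178, 93.2) -> 5.22 -1.01 0.02 0.0 -0.01 -0.01
(np.float64(0.4319), np.float64(0.0069), 0.034, 93.2) -> 5.22 -1.01 4.82 0.0 -0.01 -0.01

(np.float64(0.4366), np.float64(-0.0126), 0.034, 93.2) -> -0.66 0.12 0.0 0.0 0.0 0.0
(np.float64(0.4379), np.float64(-0.0283), 0.034, 93.2) -> -1.18 0.13 0.0 0.0 0.0 0.0
(np.float64(0.4418), np.float64(-0.0448), 0.034, 93.2) -> -1.74 0.23 0.0 0.0 0.0 0.0
(np.float64(0.448), np.float64(-0.0605), 0.034, 93.2) -> -2.27 0.41 0.0 0.0 0.0 0.0
(np.float64(0.4565), np.float64(-0.0751), 0.034, 93.2) -> -2.77 0.67 0.0 0.0 0.0 0.0
(np.float64(0.4671), np.float64(-0.0882), 0.034, 93.2) -> -3.23 0.99 0.0 0.0 0.0 0.0
(np.float64(0.4796), np.float64(-0.0997), 0.034, 93.2) -> -3.64 1.39 0.0 0.0 0.0 0.0
(np.float64(0.4888), np.float64(-0.1062), 0.034, 93.2) -> -3.87 1.68 0.0 0.0 0.0 0.0
(np.float64(0.4986), np.float64(-0.1118), 0.034, 93.2) -> -4.07 2.0 0.0 0.0 0.0 0.0
(np.float64(0.5089), np.float64(-0.1164), 0.034, 93.2) -> -4.25 2.33 0.0 0.0 0.0 0.0
```

```bash

python3 -m inch '5.22 -1 0 0 0 0 0;5.22 -1 0 0 0 0 0;5.22 -1 0 0 0 0 0;5.22 -1 0 0 0 0 0;5.22 -1 2 0 0 0 0;5.22 -1 4 0 0 0 0;5.22 -1 4.8 0 0 0 0;5.22 -1 4.8 0 0 0 0;5.22 -1 4.8 0 0 0 0'
python3 -m inch '-.66 .12 0 0 0 0 0;-1.18 .13 0 0 0 0 0;-1.74 .23 0 0 0 0 0;-2.27 .41 0 0 0 0 0;-2.77 .67 0 0 0 0 0;-3.23 1 0 0 0 0 0;-3.64 1.4 0 0 0 0 0;-3.87 1.68 0 0 0 0 0;-4.07 2 0 0 0 0 0;-4.25 2.33 0 0 0 0 0;-4.25 2.33 0 0 0 0 0'
python3 - <<'E'
from h import *
st(); plan(*[(*sp(t,25),.034,93.2) for t in (.15,.1,.05,0,-.03)])
E
```

```text
time: 35.35
eef_pos: [0.4332, 0.0071, 0.0357]
ee_rot: [[-0.056, 0.998, 0.001], [0.998, 0.056, 0.001], [0.001, 0.001, -1.0]]
ft_force: [0.5, 0.6, 0.4]
grip_width: 0.0
grip_force: 0.0
time: 36.72
eef_pos: [0.501, -0.1139, 0.0361]
ee_rot: [[-0.058, 0.998, -0.016], [0.998, 0.058, -0.0], [0.0, -0.016, -1.0]]
ft_force: [-29.8, 9.1, 49.0]
grip_width: 0.004
grip_force: 24.0
t36.73 p [ 0.501  -0.1139  0.0361] yaw 93.3 tilt [-0.016 -0.    -1.   ] F [-29.8   9.1  49. ] M [2.2  6.74 0.2 ] w 0.004 g 24.0 q [ 48.  40. -49. 114.  43.  46. -23.]
(np.float64(0.5142), np.float64(-0.1183), 0.034, 93.2) -> -0.17 0.43 0.06 -0.19 -0.01 0.03
(np.float64(0.5196), np.float64(-0.1199), 0.034, 93.2) -> -0.24 0.61 0.06 -0.19 -0.01 0.03
(np.float64(0.5251), np.float64(-0.1212), 0.034, 93.2) -> -0.29 0.79 0.06 -0.19 -0.01 0.03
(np.float64(0.5306), np.float64(-0.1223), 0.034, 93.2) -> -0.34 0.97 0.05 -0.19 -0.01 0.03
(np.float64(0.5339), np.float64(-0.1228), 0.034, 93.2) -> -0.36 1.08 0.05 -0.19 -0.01 0.03
```

Unexpected force. I'll back off and look.

```bash

python3 -m inch '.3 -.6 0 0 0 0 0;.3 -.6 0 0 0 0 0;.3 -.6 0 0 0 0 0'
python3 -m inch '0 0 -2 0 0 0 0;0 0 -4.8 0 0 0 0;0 0 -4.8 0 0 0 0;0 -1 -4.8 0 0 0 0;0 -1 -4.8 0 0 0 0'
python3 - <<'E'
from h import *
st(); grab("wrist","jam",sc=1.4)
E
```

```text
time: 37.1
eef_pos: [0.4917, -0.1093, 0.0365]
ee_rot: [[-0.056, 0.998, 0.002], [0.998, 0.056, -0.001], [-0.001, 0.002, -1.0]]
ft_force: [-5.1, 1.7, 15.7]
grip_width: -0.003
grip_force: 7.9
time: 37.72
eef_pos: [0.4584, -0.1122, 0.1785]
ee_rot: [[-0.054, 0.999, -0.002], [0.999, 0.054, -0.002], [-0.002, -0.002, -1.0]]
ft_force: [0.6, -0.2, 0.1]
grip_width: -0.001
grip_force: 0.0
t37.73 p [ 0.4584 -0.1122  0.1785] yaw 93.1 tilt [-0.002 -0.002 -1.   ] F [ 0.6 -0.2  0.1] M [ 0.02 -0.    0.07] w -0.001 g 0.0 q [ 63.  24. -63. 116.  27.  56. -11.]
```

View pics/jam.png

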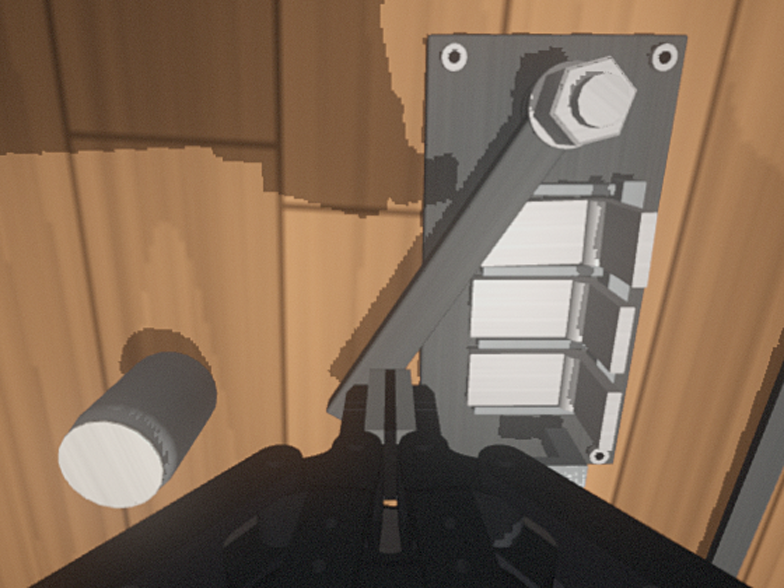

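The strap stands about halfway, running from the stud (560,130) to its end near (350,405), and the fingers rode up over it. I'll measure its angle and push again, deeper.

```bash
python3 - <<'E'
from h import *
c=manip.calibration("wrist")
L=np.array([wj(p) for p in onz(c,np.float32([(500,150),(330,410)])/1.4,.042)]);Rr=np.array([wj(p) for p in onz(c,np.float32([(535,195),(420,355)])/1.4,.042)])
print(L,Rr)
for E in(L,Rr):
    v=E[1]-E[0]; print("theta",np.arctan2(-v[0],-v[1]))
th=.62
for t in (th,): 
  a=sp(t,45); plan((*a,.178,93.2),(*a,.026,93.2)); print(a)
print(); plan(*[(*sp(t,25),.026,93.2) for t in (.62,.55,.48,.41,.34,.27,.2,.13,.06)],p0=(*sp(th,45),.026),R0=yawR(93.2))
E
```

```text
[[ -33.9  102.6]
 [-135.5  -63.4]] [[-12.1  77.8]
 [-76.2 -23. ]]
theta 0.5492313976682527
theta 0.5664081902472152
(np.float64(0.4526), np.float64(-0.08), 0.178, 93.2) -> 1.08 -0.18 0.02 -0.01 0.01 -0.02
(np.float64(0.4526), np.float64(-0.08), 0.026, 93.2) -> 1.09 -0.17 5.09 -0.01 0.01 -0.02
(np.float64(0.4526), np.float64(-0.08))

(np.float64(0.4695), np.float64(-0.0907), 0.026, 93.2) -> -0.39 0.54 0.0 0.0 0.0 0.0
(np.float64(0.4752), np.float64(-0.0961), 0.026, 93.2) -> -0.58 0.72 0.0 0.0 0.0 0.0
(np.float64(0.4814), np.float64(-0.1011), 0.026, 93.2) -> -0.76 0.92 0.0 0.0 0.0 0.0
(np.float64(0.4878), np.float64(-0.1056), 0.026, 93.2) -> -0.92 1.12 0.0 0.0 0.0 0.0
(np.float64(0.4946), np.float64(-0.1097), 0.026, 93.2) -> -1.07 1.34 0.0 0.0 0.0 0.0
(np.float64(0.5016), np.float64(-0.1133), 0.026, 93.2) -> -1.2 1.57 0.0 0.0 0.0 0.0
(np.float64(0.5089), np.float64(-0.1164), 0.026, 93.2) -> -1.32 1.81 0.0 0.0 0.0 0.0
(np.float64(0.5163), np.float64(-0.1189), 0.026, 93.2) -> -1.41 2.05 0.0 0.0 0.0 0.0
(np.float64(0.524), np.float64(-0.121), 0.026, 93.2) -> -1.5 2.3 0.0 0.0 0.0 0.0
```

```bash

python3 -m inch '1.08 -.17 2 0 0 0 0;1.08 -.17 3.8 0 0 0 0;1.08 -.17 4.7 0 0 0 0;1.08 -.17 5.07 0 0 0 0;1.08 -.17 5.07 0 0 0 0;1.08 -.17 5.07 0 0 0 0'
python3 -m inch '-.39 .54 0 0 0 0 0;-.58 .72 0 0 0 0 0;-.58 .72 0 0 0 0 0;-.76 .92 0 0 0 0 0;-.92 1.12 0 0 0 0 0;-.92 1.12 0 0 0 0 0;-1.07 1.34 0 0 0 0 0;-1.07 1.34 0 0 0 0 0'
python3 - <<'E'
from h import *
st(); o=manip.get_obs(); print(wj(o["eef_pos"]))
E
```

```text
time: 38.52
eef_pos: [0.4547, -0.0788, 0.0279]
ee_rot: [[-0.055, 0.998, 0.002], [0.998, 0.055, -0.0], [-0.0, 0.002, -1.0]]
ft_force: [-0.0, -0.7, -0.4]
grip_width: -0.001
grip_force: 0.0
time: 39.52
eef_pos: [0.495, -0.1081, 0.0268]
ee_rot: [[-0.056, 0.998, -0.001], [0.998, 0.056, 0.0], [0.0, -0.001, -1.0]]
ft_force: [-2.6, 3.0, 1.0]
grip_width: 0.001
grip_force: 1.2
t39.52 p [ 0.495  -0.1081  0.0268] yaw 93.2 tilt [-0.001  0.    -1.   ] F [-2.6  3.   1. ] M [0.46 0.32 0.02] w 0.001 g 1.2 q [ 47.  40. -48. 116.  44.  43. -25.]
[-59.8  31.2]
```

```bash

python3 -m inch '-.13 .23 0 0 0 0 0;-.13 .23 0 0 0 0 0;-.25 .47 0 0 0 0 0;-.25 .47 0 0 0 0 0;-.34 .71 0 0 0 0 0;-.34 .71 0 0 0 0 0;-.43 .85 0 0 0 0 0;-.43 .85 0 0 0 0 0'
python3 - <<'E'
from h import *
st(); o=manip.get_obs(); print(wj(o["eef_pos"]))
c,f=grab("top"); V=cv2.GaussianBlur(cv2.cvtColor(f,cv2.COLOR_BGR2HSV)[...,2],(3,3),0).astype(int); cv2.imwrite("raw_st.png",f)
for y in(95,80,-90,-108):
    x=np.arange(-70,40,1.); q=proj(c,np.array([(*jw(k,y),.042) for k in x])).round().astype(int); print(y,V[q[:,1],q[:,0]][::3].tolist())
E
```

```text
time: 40.52
eef_pos: [0.5212, -0.1201, 0.0267]
ee_rot: [[-0.055, 0.998, -0.001], [0.998, 0.055, -0.0], [-0.0, -0.001, -1.0]]
ft_force: [-3.2, 2.3, -0.3]
grip_width: -0.001
grip_force: 1.4
t40.52 p [ 0.5212 -0.1201  0.0267] yaw 93.2 tilt [-0.001 -0.    -1.   ] F [-3.2  2.3 -0.3] M [ 0.46  0.6  -0.04] w -0.001 g 1.4 q [ 47.  42. -47. 112.  44.  45. -23.]
[-34.3  17.7]
95 [54, 53, 54, 54, 53, 52, 53, 53, 54, 53, 52, 52, 52, 52, 52, 52, 53, 57, 72, 90, 99, 101, 101, 101, 101, 102, 102, 100, 99, 100, 101, 100, 100, 100, 100, 100, 100]
80 [54, 54, 54, 54, 53, 53, 53, 53, 53, 54, 58, 66, 74, 78, 78, 77, 73, 65, 56, 52, 55, 65, 94, 100, 102, 103, 105, 113, 126, 136, 135, 120, 99, 83, 82, 91, 104]
-90 [166, 168, 169, 171, 172, 173, 172, 173, 175, 176, 177, 178, 178, 179, 179, 181, 181, 181, 181, 181, 181, 181, 182, 189, 191, 193, 194, 194, 191, 180, 158, 118, 120, 134, 152, 169, 181]
-108 [177, 177, 177, 178, 178, 179, 180, 181, 181, 181, 182, 182, 181, 181, 180, 180, 179, 178, 177, 175, 176, 172, 159, 158, 162, 168, 176, 184, 189, 190, 190, 189, 189, 189, 189, 186, 178]
```

```bash

python3 -m inch '-.02 .2 0 0 0 0 0;-.02 .2 0 0 0 0 0;-.02 .2 0 0 0 0 0' | grep -E 'pos|force'
python3 -m inch '0 .12 0 0 0 0 0;0 .12 0 0 0 0 0;0 .12 0 0 0 0 0' | grep -E 'pos|force'
python3 -m inch '0 .1 0 0 0 0 0;0 .1 0 0 0 0 0;0 .1 0 0 0 0 0'| grep -E 'pos|force'
```

```text
eef_pos: [0.5275, -0.1207, 0.0268]
ft_force: [-3.2, 0.2, -0.8]
grip_force: 1.3
eef_pos: [0.5298, -0.1208, 0.0267]
ft_force: [-6.2, 0.4, 2.0]
grip_force: 3.1
eef_pos: [0.5304, -0.1208, 0.0265]
ft_force: [-12.8, -0.9, 7.8]
grip_force: 6.4
```

```bash

python3 -m inch '0 -1 0 0 0 0 0;0 -1 0 0 0 0 0;0 -1 -2 0 0 0 0;0 -1 -5 0 0 0 0;1.6 .9 -5 0 0 0 0;1.6 .9 -5 0 0 0 0;1.6 .9 -5 0 0 0 0;1.6 .9 -5 0 0 0 0'
cat > nut.py <<'E'
from h import *
from scipy.optimize import least_squares
def nut(z,ctr,rmin=12,rmax=27,save=None):
    c,f=grab("wrist")
    if save: cv2.imwrite(save,f); np.save(save+".npy",c,allow_pickle=True)
    g=cv2.GaussianBlur(f,(3,3),0).astype(float)
    r=np.arange(rmin,rmax,.25); out=[]
    for ph in np.arange(0,360,3):
        a=np.radians(ph); P=np.c_[np.outer(r/1000,[np.cos(a),np.sin(a)])+ctr,np.full(len(r),z)]
        q=proj(c,P); v=cv2.remap(g.astype(np.float32),q[:,0].astype(np.float32),q[:,1].astype(np.float32),1).reshape(-1,3)
        d=np.abs(v[4:]-v[:-4]).sum(1); k=d.argmax(); out.append((ph,r[k+2],d[k]))
    return np.array(out),c,f
E
python3 - <<'E'
from nut import *
st(); s=np.array(jw(0,125)); o,c,f=nut(.076,s,save="raw_nut.png")
for a in o[::3]: print(int(a[0]),a[1],int(a[2]),end="; ")
E
```

```text
time: 42.7
eef_pos: [0.5575, -0.0711, 0.1758]
ee_rot: [[-0.056, 0.998, -0.002], [0.998, 0.056, -0.001], [-0.0, -0.002, -1.0]]
ft_force: [-0.9, -0.8, -0.3]
grip_width: 0.001
grip_force: 0.0
t42.70 p [ 0.5575 -0.0711  0.1758] yaw 93.2 tilt [-0.002 -0.001 -1.   ] F [-0.9 -0.8 -0.3] M [-0.03 -0.02  0.02] w 0.001 g 0.0 q [ 47.  33. -57. 104.  32.  61. -19.]
0 19.5 109; 9 20.0 104; 18 20.5 88; 27 21.0 235; 36 21.25 244; 45 21.25 39; 54 21.5 62; 63 22.25 131; 72 22.25 126; 81 22.5 119; 90 22.5 115; 99 22.5 118; 108 22.5 123; 117 22.25 125; 126 22.0 117; 135 21.5 107; 144 21.25 115; 153 20.75 117; 162 20.25 124; 171 20.0 106; 180 19.5 83; 189 20.0 82; 198 20.25 78; 207 18.75 81; 216 18.0 82; 225 17.5 83; 234 17.5 79; 243 18.0 76; 252 19.25 69; 261 19.0 69; 270 17.75 68; 279 17.0 74; 288 16.75 72; 297 17.25 68; 306 17.75 74; 315 19.25 72; 324 23.75 70; 333 18.0 72; 342 18.5 90; 351 19.0 113;
```

```bash
python3 - <<'E'
from nut import *
c=np.load("raw_nut.png.npy",allow_pickle=True).item(); f=cv2.imread("raw_nut.png")
g=cv2.GaussianBlur(f,(3,3),0).astype(np.float32); s=np.array(jw(0,125))
for z in (.072,.076,.080):
  pts=[]; r=np.arange(13,22,.25)
  for ph in np.arange(195,335,2.5):
    a=np.radians(ph); P=np.c_[np.outer(r/1000,[np.cos(a),np.sin(a)])+s,np.full(len(r),z)]; q=proj(c,P).astype(np.float32)
    v=cv2.remap(g,q[:,0],q[:,1],1).reshape(-1,3); d=np.abs(v[3:]-v[:-3]).sum(1); k=d.argmax(); a=np.radians(ph); pts.append((r[k+1]+.125)*np.array([np.cos(a),np.sin(a)]))
  pts=np.array(pts)
  def res(p):
    d=pts-p[:2]; h=np.max([d@np.array([np.cos(np.radians(p[2]+60*k)),np.sin(np.radians(p[2]+60*k))]) for k in range(6)],0); return h-p[3]
  R=[least_squares(res,[0,2,p0,17.5],loss="soft_l1",f_scale=.5) for p0 in(-30,-20,-10,0,10,20)]; b=min(R,key=lambda k:k.cost)
  print(z,b.x.round(2),"cost",b.cost.round(2))
P=manip.calibration("wrist")
E
```

```text
0.072 [ -0.41   0.55 -12.24  18.21] cost 0.79
0.076 [ -0.38   0.94 -12.22  17.95] cost 1.79
0.08 [ -0.31   1.23 -12.52  17.64] cost 0.63
```

```bash
sed -i 's/JT=np.array(\[.5564,-.1359\])/JT=np.array([.556,-.135])/' h.py
python3 - <<'E'
from h import *
print(jw(0,125)); plan((.549,-.0102,.13,137.7))
E
```

```text
(np.float64(0.549), np.float64(-0.0102))
(0.549, -0.0102, 0.13, 137.7) -> 2.05 -0.16 1.52 -0.03 -0.0 -8.91
```

```bash

python3 -m inch '2.05 -.16 1.52 0 0 -8.91 60;2.05 -.16 1.52 0 0 -8.91 60;2.05 -.16 1.52 0 0 -8.91 60;2.05 -.16 1.52 0 0 -8.91 60;2.05 -.16 1.52 0 0 -8.91 60;2.05 -.16 1.52 0 0 -8.91 60;2.05 -.16 1.52 0 0 -8.91 60;2.05 -.16 1.52 0 0 -8.91 60;2.05 -.16 1.52 0 0 -8.91 60'
python3 - <<'E'
from h import *
st(); plan((.549,-.0102,.13,137.7),(.549,-.0102,.053,137.7))
E
```

```text
time: 43.88
eef_pos: [0.5503, -0.0092, 0.1314]
ee_rot: [[-0.74, 0.673, 0.0], [0.673, 0.74, -0.0], [-0.0, -0.0, -1.0]]
ft_force: [0.1, -0.2, -0.2]
grip_width: 0.701
grip_force: 0.0
t43.88 p [ 0.5503 -0.0092  0.1314] yaw 137.7 tilt [ 0. -0. -1.] F [ 0.1 -0.2 -0.2] M [-0.    0.08  0.01] w 0.701 g 0.0 q [ 45.  41. -65. 107.  43.  60.  11.]
(0.549, -0.0102, 0.13, 137.7) -> 0.01 -0.05 0.05 -0.0 0.0 0.0
(0.549, -0.0102, 0.053, 137.7) -> 0.01 -0.05 2.61 -0.0 0.0 0.0
```

```bash

python3 -m inch '.01 -.05 1.5 0 0 0 60;.01 -.05 2.61 0 0 0 60;.01 -.05 2.61 0 0 0 60;.01 -.05 2.61 0 0 0 60;.01 -.05 2.61 0 0 0 25;.01 -.05 2.61 0 0 0 25;.01 -.05 2.61 0 0 0 25;.01 -.05 2.61 0 0 0 25;.01 -.05 2.61 0 0 0 25' 60
python3 -c "from h import *;st()"
```

```text
time: 45.0
eef_pos: [0.5498, -0.0104, 0.0548]
ee_rot: [[-0.74, 0.673, 0.002], [0.673, 0.74, -0.001], [-0.002, 0.0, -1.0]]
ft_force: [-2.1, -0.9, 8.2]
grip_width: 0.411
grip_force: 59.1
t45.00 p [ 0.5498 -0.0104  0.0548] yaw 137.7 tilt [ 0.002 -0.001 -1.   ] F [-2.1 -0.9  8.2] M [-0.19  0.5   0.08] w 0.411 g 59.1 q [ 41.  46. -58. 110.  49.  54.   6.]
```

```bash

python3 -m inch '0 0 0 0 0 1.8 25;0 0 .01 0 0 3.6 25;0 0 .02 0 0 5.4 25;0 0 .03 0 0 7.2 25;0 0 .04 0 0 9 25;0 0 .05 0 0 10.8 25;0 0 .05 0 0 12.6 25;0 0 .06 0 0 14.4 25;0 0 .07 0 0 16.2 25;0 0 .08 0 0 18 25;0 0 .08 0 0 19.8 25;0 0 .08 0 0 21.6 25'
python3 -c "from h import *;st()"
python3 -m inch '0 0 0 0 0 0 25;0 0 0 0 0 1.4 25;0 0 .02 0 0 2.8 25;0 0 .03 0 0 4.2 25;0 0 .03 0 0 4.2 25'
python3 -c "from h import *;st()"
```

```text
time: 46.5
eef_pos: [0.5487, -0.0103, 0.0518]
ee_rot: [[0.87, 0.492, -0.0], [0.492, -0.87, -0.001], [-0.001, 0.001, -1.0]]
ft_force: [-2.0, -0.6, 3.0]
grip_width: 0.41
grip_force: 59.3
t46.50 p [ 0.5487 -0.0103  0.0518] yaw 29.5 tilt [-0.    -0.001 -1.   ] F [-2.  -0.6  3. ] M [-0.24  0.77  0.32] w 0.410 g 59.3 q [ 26.  36. -35. 110.  29.  43. -87.]
time: 47.12
eef_pos: [0.5487, -0.0101, 0.0512]
ee_rot: [[0.988, 0.154, -0.0], [0.154, -0.988, -0.001], [-0.001, 0.001, -1.0]]
ft_force: [-4.8, -0.8, 11.5]
grip_width: 0.406
grip_force: 61.1
t47.12 p [ 0.5487 -0.0101  0.0512] yaw 8.9 tilt [-0.    -0.001 -1.   ] F [-4.8 -0.8 11.5] M [-0.2   1.35 -0.1 ] w 0.406 g 61.1 q [  22.   34.  -30.  110.   25.   42. -104.]
```

```bash

python3 -m inch '0 0 0 0 0 0 25;0 0 0 0 0 0 25' >/dev/null; python3 -c "from h import *;st()"
python3 -m inch '0 0 0 0 0 1.4 25;0 0 0 0 0 1.4 25;0 0 0 0 0 1.4 25'>/dev/null;python3 -c "from h import *;st()"
python3 -m inch '0 0 0 0 0 1.2 25;0 0 0 0 0 1.2 25;0 0 0 0 0 1.2 25'>/dev/null;python3 -c "from h import *;st()"
```

```text
t47.38 p [ 0.5487 -0.0101  0.0512] yaw 8.9 tilt [-0.    -0.001 -1.   ] F [-5.6 -1.8 12.4] M [-0.19  1.42 -0.03] w 0.409 g 61.1 q [  22.   34.  -30.  110.   25.   42. -104.]
t47.75 p [ 0.5486 -0.01    0.051 ] yaw 1.9 tilt [-0.001 -0.001 -1.   ] F [-4.3 -0.1 10.2] M [-0.18  1.33 -0.1 ] w 0.411 g 60.9 q [  21.   34.  -29.  110.   24.   41. -110.]
t48.12 p [ 0.5487 -0.0099  0.0509] yaw -4.1 tilt [-0.001 -0.001 -1.   ] F [-4.9 -0.6  9.7] M [-0.12  1.17 -0.09] w 0.406 g 60.8 q [  20.   34.  -27.  111.   23.   41. -115.]
```

```bash

python3 -m inch '0 0 0 0 0 0 60;0 0 0 0 0 0 60;0 0 0 0 0 0 60;0 0 -2 0 0 0 60;0 0 -4.2 0 0 0 60;0 0 -4.2 0 0 0 60;0 0 -4.2 0 0 0 60'
python3 - <<'E'
from h import *
st(); plan((.50,-.2,.25,90),(.46,-.42,.25,187-90))
E
```

```text
time: 49.0
eef_pos: [0.5491, -0.0104, 0.176]
ee_rot: [[0.997, -0.074, 0.001], [-0.074, -0.997, -0.001], [0.001, 0.0, -1.0]]
ft_force: [0.1, 0.2, 0.3]
grip_width: 0.706
grip_force: 0.0
t49.00 p [ 0.5491 -0.0104  0.176 ] yaw -4.3 tilt [ 0.001 -0.001 -1.   ] F [0.1 0.2 0.3] M [ 0.06 -0.02  0.02] w 0.706 g 0.0 q [  24.   23.  -32.  106.   15.   55. -109.]
(0.5, -0.2, 0.25, 90) -> -1.16 6.43 -2.47 0.01 -0.0 -18.85
(0.46, -0.42, 0.25, 97) -> -1.95 13.84 -2.46 0.01 -0.0 -20.25
```

```bash

python3 -m inch '-2.44 11.55 -2.47 0 0 -20.2 60;-2.44 11.55 -2.47 0 0 -20.2 60;-2.44 11.55 -2.47 0 0 -20.2 60;-2.44 11.55 -2.47 0 0 -20.2 60;-2.44 11.55 -2.47 0 0 -20.2 60;-2.44 11.55 -2.47 0 0 -20.2 60;-2.44 11.55 -2.47 0 0 -20.2 60;-2.44 11.55 -2.47 0 0 -20.2 60;-2.44 11.55 -2.47 0 0 -20.2 60;-2.44 11.55 -2.47 0 0 -20.2 60;-2.44 11.55 -2.47 0 0 -20.2 60;-2.44 11.55 -2.47 0 0 -20.2 60' >/dev/null
python3 -m inch '0 0 0 0 0 0 60;0 0 0 0 0 0 60'
cat > wr.py <<'E'
from h import *
def wrench(save=None):
    c,f=grab("wrist"); 
    if save: cv2.imwrite(save,f); np.save(save+".npy",c,allow_pickle=True)
    hsv=cv2.cvtColor(f,cv2.COLOR_BGR2HSV); m=((hsv[...,1]<60)&(hsv[...,2]>120)).astype(np.uint8)
    m=cv2.morphologyEx(m,cv2.MORPH_CLOSE,np.ones((7,7)))
    for k in sorted(cv2.findContours(m,0,1)[0],key=cv2.contourArea)[::-1][:4]:
        w=onz(c,k[:,0,:],.014)[:,:2]*1000; r=cv2.minAreaRect(w.astype(np.float32)); print(cv2.contourArea(k),np.round(r[0],1),np.round(r[1],1),round(r[2],1))
    return c,f,m
E
python3 - <<'E'
from wr import *
st(); c,f,m=wrench("raw_wr.png")
k=max(cv2.findContours(m,0,1)[0],key=cv2.contourArea); ys,xs=np.nonzero(cv2.drawContours(np.zeros_like(m),[k],-1,1,-1)); w=onz(c,np.c_[xs,ys],.014)[:,:2]*1000
mu=w.mean(0); U=np.linalg.svd((w-mu)[::5],full_matrices=False)[2]; u=U[0]*np.sign(U[0,0]); print("axis yaw",np.degrees(np.arctan2(u[1],u[0])).round(2)); v=np.array([-u[1],u[0]])
s=(w-mu)@u; t=(w-mu)@v; print("range",s.min(),s.max())
for a in np.arange(np.floor(s.min()/10)*10,s.max(),10):
    i=(s>=a)&(s<a+10); print(int(a),t[i].min().round(1),t[i].max().round(1),int(i.sum()),end=" | ")
print(mu,u)
E
```

```text
time: 50.75
eef_pos: [0.4503, -0.3501, 0.2498]
ee_rot: [[-0.117, 0.993, -0.0], [0.993, 0.117, -0.0], [-0.0, -0.0, -1.0]]
ft_force: [-0.2, 0.2, -0.6]
grip_width: 0.701
grip_force: 0.0
t50.75 p [ 0.4503 -0.3501  0.2498] yaw 96.7 tilt [-0. -0. -1.] F [-0.2  0.2 -0.6] M [ 0.02 -0.01  0.02] w 0.701 g 0.0 q [ 72.  24. -47.  99.  19.  65.  26.]
14380.5 [ 559.9 -212.8] [148.4 103.2] 3.3
5525.0 [ 443.5 -417.6] [268.6  82. ] 12.1
3449.0 [ 268.5 -226.9] [75.2 53.6] 6.4
1489.5 [ 756.5 -317.7] [112.   28.8] 87.6
axis yaw 1.8
range -72.91893286756559 77.109251460225
-80 -48.1 42.5 201 | -70 -51.0 43.3 1016 | -60 -51.0 44.2 1024 | -50 -50.8 45.1 1031 | -40 -50.4 46.0 1034 | -30 -50.2 46.8 1039 | -20 -49.9 47.8 1045 | -10 -49.8 48.7 1052 | 0 -49.4 49.5 1056 | 10 -49.0 50.5 1059 | 20 -49.0 51.4 1067 | 30 -48.5 52.2 1036 | 40 -48.4 14.3 623 | 50 -48.3 54.1 658 | 60 -47.7 55.0 1080 | 70 -47.9 55.5 652 | [ 557.98100426 -214.87952482] [0.99950868 0.03134321]
```

```bash
python3 - <<'E'
from h import *
c=np.load("raw_wr.png.npy",allow_pickle=True).item(); f=cv2.imread("raw_wr.png")
hsv=cv2.cvtColor(f,cv2.COLOR_BGR2HSV); m=((hsv[...,1]<60)&(hsv[...,2]>120)).astype(np.uint8)
k=sorted(cv2.findContours(cv2.morphologyEx(m,cv2.MORPH_CLOSE,np.ones((7,7))),0,1)[0],key=cv2.contourArea)[-2]
z=cv2.drawContours(np.zeros_like(m),[k],-1,1,-1)*cv2.morphologyEx(m,cv2.MORPH_CLOSE,np.ones((3,3))); ys,xs=np.nonzero(z); w=onz(c,np.c_[xs,ys],.014)[:,:2]*1000
print(w.min(0),w.max(0)); mu=np.array([443.5,-417.6])
a=np.radians(9); 
for it in range(4):
    u=np.array([np.cos(a),np.sin(a)]); v=np.array([-u[1],u[0]]); s=(w-mu)@u; t=(w-mu)@v
    mids=[(b,(np.percentile(t[(s>=b)&(s<b+8)],2)+np.percentile(t[(s>=b)&(s<b+8)],98))/2) for b in np.arange(-110,60,8)]
    mids=np.array(mids); p=np.polyfit(mids[:,0],mids[:,1],1); a+=np.arctan(p[0])
print("yaw",np.degrees(a),"fit res",(mids[:,1]-np.polyval(p,mids[:,0])).round(1))
for b in np.arange(-150,150,6):
    i=(s>=b)&(s<b+6)
    if i.sum(): print(int(b),t[i].min().round(1),t[i].max().round(1),int(i.sum()),end=" | ")
print(u,s.min(),s.max())
# black mat extent
mk=(hsv[...,2]<45).astype(np.uint8); mk[300:]=0
cv2.imwrite("pics/wr.png",cv2.resize(f[60:360,60:500],None,fx=1.8,fy=1.8))
E
```

```text
[ 307.09700226 -445.37766609] [ 575.32644244 -358.32408709]
yaw 6.000208423292763 fit res [ 0.1  0.2  0.3  0.4 -0.1 -0.6 -0.5 -0.4 -0.3 -0.2 -0.1 -0.   0.1  0.2
  0.3  0.4  0.5  0.6  0.2  0.  -0.1 -0.8]
-138 0.9 19.6 41 | -132 -2.8 25.8 91 | -126 -5.3 28.3 87 | -120 -4.0 28.4 124 | -114 -2.7 27.2 120 | -108 1.2 23.6 97 | -102 1.3 23.7 97 | -96 1.4 23.8 96 | -90 1.4 23.9 97 | -84 1.5 23.9 97 | -78 1.6 22.8 94 | -72 0.4 22.9 96 | -66 0.5 22.9 96 | -60 0.6 23.0 98 | -54 0.6 23.1 97 | -48 0.7 23.1 99 | -42 0.8 23.2 100 | -36 0.8 23.3 95 | -30 0.9 23.4 95 | -24 1.0 23.4 95 | -18 1.1 23.5 95 | -12 1.1 23.6 95 | -6 1.2 23.7 114 | 0 1.3 23.7 95 | 6 1.4 23.8 95 | 12 1.4 23.9 95 | 18 1.5 23.9 95 | 24 1.6 24.0 95 | 30 1.7 24.1 98 | 36 -2.0 27.8 111 | 42 -5.8 31.5 147 | 48 -16.0 34.0 175 | 54 -23.9 37.7 208 | 60 -34.4 41.3 237 | 66 -19.8 45.0 261 | 72 -23.6 48.6 288 | 78 -26.2 49.8 311 | 84 -24.9 48.7 247 | 90 -20.8 46.4 139 | 96 -20.8 46.5 134 | 102 -20.7 45.4 132 | 108 -20.6 45.5 132 | 114 -21.8 46.7 133 | 120 -21.8 46.8 142 | 126 -21.7 44.5 79 | [0.99452075 0.1045394 ] -136.13839344377325 130.93481207834824
```

View pics/wr.png

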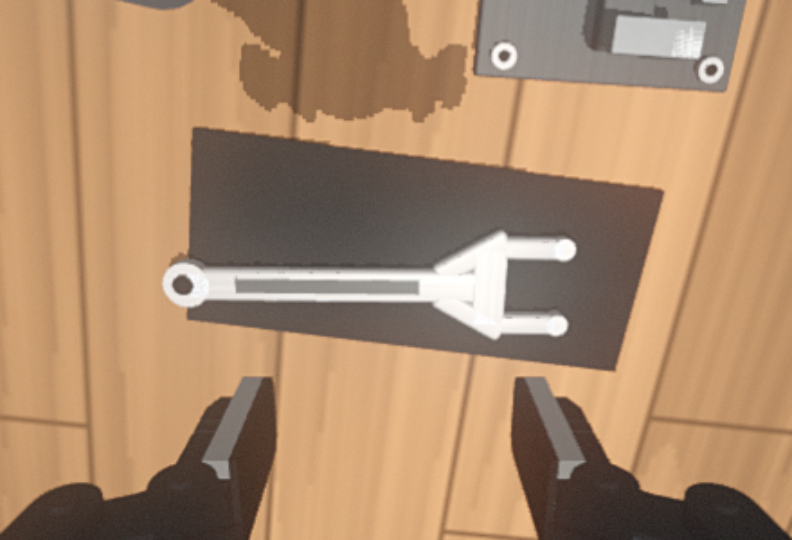

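The crop shows the wrench whole on its mat: ring at (185,284), jaw prongs to (560,250) and (557,324). It has a clear handle for the grip.

```bash
python3 - <<'E'
from h import *
c=np.load("raw_wr.png.npy",allow_pickle=True).item()
w=onz(c,np.float32([(195,127),(663,190),(615,370),(188,320)])/1.8+60,.004)[:,:2]*1000; print("mat",w.round(0).tolist(),"edges",[np.linalg.norm(w[i]-w[i-1]).round() for i in range(4)],"centre",w.mean(0).round(1), "yaw",[np.degrees(np.arctan2(*(w[i]-w[j])[::-1])).round(1) for i,j in((1,0),(2,3))])
plan((.4479,-.4047,.1,186.1),(.4479,-.4047,.007,186.1))
E
```

```text
mat [[324.0, -319.0], [620.0, -324.0], [619.0, -452.0], [321.0, -449.0]] edges [np.float64(130.0), np.float64(296.0), np.float64(129.0), np.float64(298.0)] centre [ 471.1 -385.9] yaw [np.float64(-0.9), np.float64(-0.6)]
(0.4479, -0.4047, 0.1, 186.1) -> -1.8 -0.29 5.0 -0.0 0.0 -17.88
(0.4479, -0.4047, 0.007, 186.1) -> -1.8 -0.29 8.1 -0.0 0.0 -17.88
```

```bash

python3 -m inch '-1.8 -.29 5 0 0 -17.88 50;-1.8 -.29 5 0 0 -17.88 50;-1.8 -.29 5 0 0 -17.88 50;-1.8 -.29 5 0 0 -17.88 50;-1.8 -.29 5 0 0 -17.88 50;-1.8 -.29 5 0 0 -17.88 50;-1.8 -.29 5 0 0 -17.88 50;-1.8 -.29 5 0 0 -17.88 50;-1.8 -.29 5 0 0 -17.88 50;-1.8 -.29 5 0 0 -17.88 50;-1.8 -.29 5 0 0 -17.88 50;-1.8 -.29 5 0 0 -17.88 50'
python3 - <<'E'
from wr import *
st()
c,f=grab("wrist"); cv2.imwrite("w2.png",f)
plan((.4479,-.4047,.1,186.1),(.4479,-.4047,.007,186.1))
# handle across profile at COM
a=np.radians(6.1);u=np.array([np.cos(a),np.sin(a)]);v=np.array([-u[1],u[0]]);V=cv2.cvtColor(f,cv2.COLOR_BGR2HSV)[...,2].astype(int)
for d in(-.06,-.04,-.03):
    t=np.arange(-25,26,.5)/1000; q=proj(c,np.c_[np.array([.4479,-.4047])+d*u+t[:,None]*v,np.full(len(t),.014)]).round().astype(int); b=V[q[:,1].clip(0,419),q[:,0].clip(0,559)]; i=np.nonzero(b>120)[0]; print(d,t[i[0]]*1000,t[i[-1]]*1000)
E
```

```text
time: 52.3
eef_pos: [0.448, -0.4049, 0.0999]
ee_rot: [[-0.994, -0.106, -0.0], [-0.106, 0.994, -0.0], [0.0, -0.0, -1.0]]
ft_force: [-0.5, 0.4, -0.3]
grip_width: 0.584
grip_force: 0.0
t52.30 p [ 0.448  -0.4049  0.0999] yaw -173.9 tilt [-0. -0. -1.] F [-0.5  0.4 -0.3] M [-0.01 -0.03 -0.02] w 0.584 g 0.0 q [ 80.  46. -58. 101.  45.  60. 101.]
(0.4479, -0.4047, 0.1, 186.1) -> 0.0 0.01 -0.0 -0.0 -0.0 0.0
(0.4479, -0.4047, 0.007, 186.1) -> 0.0 0.01 3.1 -0.0 -0.0 0.0
-0.06 -12.0 9.5
-0.04 -11.5 9.0
-0.03 -12.0 9.5
```

```bash

python3 -m inch '0 -.04 1.5 0 0 0 50;0 -.04 2.6 0 0 0 50;0 -.04 3.05 0 0 0 50;0 -.04 3.05 0 0 0 50;0 -.04 3.05 0 0 0 50;0 -.04 3.05 0 0 0 10;0 -.04 3.05 0 0 0 10;0 -.04 3.05 0 0 0 10;0 -.04 3.05 0 0 0 10;0 -.04 3.05 0 0 0 10' 110
python3 -c "from h import *;st()"
python3 -m inch '0 0 -1 0 0 0 10;0 0 -2.5 0 0 0 10;0 0 -4 0 0 0 10;0 0 -4 0 0 0 10;0 0 -4 0 0 0 10'
python3 - <<'E'
from wr import *
st(); c,f=grab("wrist"); cv2.imwrite("w3.png",f)
R=manip.get_obs()["ee_rot"]; p=manip.get_obs()["eef_pos"]
# wrench in hand: segment light, cast on plane z=tcp z + .004ish
hsv=cv2.cvtColor(f,cv2.COLOR_BGR2HSV); m=((hsv[...,1]<60)&(hsv[...,2]>130)).astype(np.uint8)
for k in sorted(cv2.findContours(m,0,1)[0],key=cv2.contourArea)[::-1][:4]:
    w=onz(c,k[:,0,:],p[2]+.006); l=((w-p)@R)*1000; print(cv2.contourArea(k),"tool x",l[:,0].min().round(1),l[:,0].max().round(1),"tool y",l[:,1].min().round(1),l[:,1].max().round(1))
E
```

```text
time: 53.6
eef_pos: [0.4487, -0.4063, 0.01]
ee_rot: [[-0.994, -0.107, 0.001], [-0.107, 0.994, -0.001], [-0.001, -0.001, -1.0]]
ft_force: [-2.4, 1.5, 7.4]
grip_width: 0.202
grip_force: 107.8
t53.60 p [ 0.4487 -0.4063  0.01  ] yaw -173.9 tilt [ 0.001 -0.001 -1.   ] F [-2.4  1.5  7.4] M [0.34 0.4  0.01] w 0.202 g 107.8 q [ 77.  52. -52. 102.  51.  53.  97.]
time: 54.22
eef_pos: [0.4468, -0.406, 0.1272]
ee_rot: [[-0.994, -0.106, -0.002], [-0.106, 0.994, 0.0], [0.002, 0.001, -1.0]]
ft_force: [0.2, 0.3, -4.6]
grip_width: 0.201
grip_force: 108.7
t54.23 p [ 0.4468 -0.406   0.1272] yaw -173.9 tilt [-0.002  0.    -1.   ] F [ 0.2  0.3 -4.6] M [ 0.02  0.03 -0.05] w 0.201 g 108.7 q [ 81.  44. -60. 100.  43.  62. 103.]
19404.5 tool x -64.0 114.5 tool y -15.8 14.4
1364.0 tool x -31.2 -14.5 tool y 102.5 129.7
361.0 tool x -60.1 -48.8 tool y 97.0 127.7
200.0 tool x -6.2 1.7 tool y 73.8 81.9
```

```bash
python3 - <<'E'
from h import *
plan((.447,-.406,.2,186.1),(.482,.127,.2,115.9))
E
```

```text
(0.447, -0.406, 0.2, 186.1) -> -0.01 -0.01 -2.45 0.02 -0.03 0.0
(0.482, 0.127, 0.2, 115.9) -> -3.06 17.53 -2.43 -0.0 -0.04 14.04
```

```bash

python3 -m inch '0 0 -1.5 0 0 0 10;0 0 -2.4 0 0 0 10;-1 5 -2.4 0 0 3.5 10;-1 5 -2.4 0 0 3.5 10;-1 5 -2.4 0 0 3.5 10;-2 10 -2.4 0 0 7 10;-2 10 -2.4 0 0 7 10;-2 10 -2.4 0 0 7 10;-3.06 17.5 -2.4 0 0 14.04 10;-3.06 17.5 -2.4 0 0 14.04 10;-3.06 17.5 -2.4 0 0 14.04 10;-3.06 17.5 -2.4 0 0 14.04 10'
python3 -m inch '0 0 0 0 0 0 10;0 0 0 0 0 0 10;0 0 0 0 0 0 10;0 0 0 0 0 0 10'
python3 - <<'E'
from nut import *
st(); plan((.4821,.1269,.2,115.9),(.4821,.1269,.0566,115.9))
s=np.array(jw(0,125)); c,f=grab("top"); q=proj(c,[[.549,-.0102,.072]]); print(q); cv2.imwrite("raw_top_n.png",f)
E
```

```text
time: 55.78
eef_pos: [0.482, 0.1272, 0.1989]
ee_rot: [[-0.434, 0.901, -0.002], [0.901, 0.434, -0.001], [0.001, -0.002, -1.0]]
ft_force: [0.9, 0.4, -3.5]
grip_width: 0.202
grip_force: 109.4
time: 56.28
eef_pos: [0.4833, 0.1241, 0.1999]
ee_rot: [[-0.435, 0.9, -0.001], [0.9, 0.435, -0.0], [-0.0, -0.001, -1.0]]
ft_force: [0.1, -0.0, -3.6]
grip_width: 0.2
grip_force: 109.4
t56.27 p [0.4833 0.1241 0.1999] yaw 115.8 tilt [-0.001 -0.    -1.   ] F [ 0.1 -0.  -3.6] M [-0.05 -0.01  0.01] w 0.200 g 109.4 q [ 29.  22. -56. 111.  22.  58. -11.]
(0.4821, 0.1269, 0.2, 115.9) -> 0.1 0.0 -0.0 -0.01 0.0 -0.02
(0.4821, 0.1269, 0.0566, 115.9) -> 0.1 0.01 4.78 -0.01 0.0 -0.02
[[309.9253064  212.52901268]]
```

```bash

python3 -m inch '.1 0 2 0 0 0 10;.1 0 3.8 0 0 0 10;.1 0 4.6 0 0 0 10;.1 0 4.78 0 0 0 10;.1 0 4.78 0 0 0 10;.1 0 4.78 0 0 0 10;.1 0 4.78 0 0 0 10'
python3 - <<'E'
from nut import *
st(); o=manip.get_obs(); R=o["ee_rot"]; p=o["eef_pos"]
print("nut in tool mm (want x -107.3-back, y 0)",(R.T@(np.array([.5487,-.0101,p[2]])-p)*1000).round(1))
for n in("scene","top"):
    c,f=grab(n); cv2.imwrite(f"raw_{n}_pre.png",f); hsv=cv2.cvtColor(f,cv2.COLOR_BGR2HSV)
    u=-R[:2,0]; v=np.array([-u[1],u[0]]); J=p[:2]+u*.1073
    # sample brightness grid in wrench frame at wrench-top plane
    for x in(-40,-20,-8,0,6,12,18):
        t=np.arange(-40,41,2.)/1000; P=np.c_[J+u*x/1000+t[:,None]*v,np.full(len(t),p[2]+.004)]; q=proj(c,P).round().astype(int); print(n,x,"".join("%x"%(hsv[b,a,2]//16) for a,b in q))
E
```

```text
time: 57.2
eef_pos: [0.4829, 0.1285, 0.0581]
ee_rot: [[-0.437, 0.899, 0.002], [0.899, 0.437, 0.0], [-0.001, 0.002, -1.0]]
ft_force: [0.8, 0.3, -4.1]
grip_width: 0.2
grip_force: 109.4
t57.20 p [0.4829 0.1285 0.0581] yaw 115.9 tilt [ 0.002  0.    -1.   ] F [ 0.8  0.3 -4.1] M [-0.02 -0.01 -0.05] w 0.200 g 109.4 q [ 19.  34. -45. 117.  36.  43. -23.]
nut in tool mm (want x -107.3-back, y 0) [-1.534e+02 -1.400e+00  1.000e-01]
scene -40 99999aaaaaaa9999aa99aaaaaaa9aaaaa99887787
scene -20 999999a9997766666676655444455789999977667
scene -8 999aaaa9988866667776665554455789999886655
scene 0 99999999988775555555555555556688999977554
scene 6 99999aa9977666555544545544666889a99886655
scene 12 9999999988665554444445555556699a999975554
scene 18 99998866665555544555444444555577555543333
top -40 aaaaaa99999999998999bddddddddca7a76655568
top -20 88889bbbccbbbba999bbbbbbbbba88acdddcbbbcc
top -8 9768bcddcca99899bcbbbcccccba99bdddccbbccc
top 0 9677bdddcaa666666666999bbbbbbbbddddcbbbcc
top 6 6688bdddddb7666666665556669999bdddddccccc
top 12 6699bddeddb7666555443444566677bddedcdcbcb
top 18 66677aa9aa75543333333333444666899b9787668
```

```bash

python3 -m inch '0 -.04 0 0 0 0 10;0 -.04 0 0 0 0 10;0 -.04 0 0 0 0 10' >/dev/null
cat > nt.py <<'E'
from h import *
st(); o=manip.get_obs(); R=o["ee_rot"]; p=o["eef_pos"]
print("nut in tool mm",(R.T@(np.array([.5487,-.0101,p[2]])-p)*1000).round(1))
E
python3 nt.py
python3 -m inch '-.2 0 0 0 0 0 10;-.3 0 0 0 0 0 10;-.3 0 0 0 0 0 10;-.3 0 0 0 0 0 10'|grep -E "ft_f"; python3 nt.py
```

```text
ft_force: [-0.4, -0.4, -4.0]Traceback (most recent call last):
  File "nt.py", line 1, in <module>
    from h import *
  File "h.py", line 2, in <module>
    from station import manip
  File "<controller>", line 1, in <module>
  File "<controller>", line 16, in <module>
    from ._kdtree import *
    from ._ckdtree import cKDTree, cKDTreeNode  # type: ignore[import-not-found]
    ^^^^^^^^^^^^^^^^^^^^^^^^^^^^^^^^^^^^^^^^^^
  File "scipy/spatial/_ckdtree.pyx", line 11, in init scipy.spatial._ckdtree
    from ._base import *
    from ._sputils import (asmatrix, check_reshape_kwargs, check_shape,
                           get_sum_dtype, isdense, isscalarlike, _todata,
                           matrix, validateaxis, getdtype, is_pydata_spmatrix)
    from scipy._lib._util import np_long, np_ulong
    from scipy._lib._array_api import (Array, array_namespace, is_lazy_array,
                                       is_numpy, is_marray, xp_result_device,
                                       xp_size, xp_result_type)
    from scipy._lib.array_api_compat import (
    ...<11 lines>...
    )
   
[... 568 characters left out ...]
ap>", line 935, in _load_unlocked
  File "<frozen importlib._bootstrap>", line 1176, in exec_module
  File "<frozen ntpath>", line 172, in <module>
  File "nt.py", line 2, in <module>
    st(); o=manip.get_obs(); R=o["ee_rot"]; p=o["eef_pos"]
    ^^
NameError: name 'st' is not defined. Did you mean: 'set'?
Traceback (most recent call last):
  File "nt.py", line 1, in <module>
    from h import *
  File "h.py", line 2, in <module>
    from station import manip
  File "scipy/spatial/_ckdtree.pyx", line 11, in init scipy.spatial._ckdtree
  File "nt.py", line 2, in <module>
    st(); o=manip.get_obs(); R=o["ee_rot"]; p=o["eef_pos"]
    ^^
NameError: name 'st' is not defined. Did you mean: 'set'?
```

My file name `nt.py` clashed with a standard-library module, so I'm renaming it.

```bash
mv nt.py chk.py; rm -rf __pycache__/nt*; python3 chk.py
```

```text
t58.17 p [0.4847 0.1199 0.0569] yaw 115.9 tilt [-0.  0. -1.] F [-0.4 -0.4 -4. ] M [ 0.04  0.02 -0.04] w 0.197 g 109.4 q [ 20.  34. -45. 117.  36.  43. -22.]
nut in tool mm [-144.8    0.7   -0. ]
```

```bash

python3 -m inch '0 .02 0 0 0 0 10;-.2 .02 0 0 0 0 10;-.4 .02 0 0 0 0 10;-.4 .02 0 0 0 0 10'>/dev/null; python3 chk.py
python3 -m inch '-.2 0 0 0 0 0 10;-.4 0 0 0 0 0 10;-.4 0 0 0 0 0 10'>/dev/null; python3 chk.py
python3 -m inch '-.2 0 0 0 0 0 10;-.35 0 0 0 0 0 10;-.35 0 0 0 0 0 10;-.35 0 0 0 0 0 10'>/dev/null; python3 chk.py
```

```text
t58.67 p [0.491  0.1083 0.0568] yaw 115.8 tilt [ 0. -0. -1.] F [ 1.4  0.9 -4.3] M [ 0.03 -0.   -0.05] w 0.201 g 109.4 q [ 21.  35. -45. 116.  36.  44. -21.]
nut in tool mm [-1.317e+02  3.000e-01  1.000e-01]
t59.05 p [0.4962 0.0977 0.0569] yaw 115.9 tilt [ 0. -0. -1.] F [ 0.7  0.7 -4.1] M [-0.    0.01 -0.  ] w 0.197 g 109.4 q [ 22.  35. -45. 116.  36.  44. -19.]
nut in tool mm [-119.9    0.3    0. ]
t59.55 p [0.5003 0.0892 0.0569] yaw 115.9 tilt [-0.  0. -1.] F [-0.7 -0.  -4.4] M [-0.04 -0.03 -0.01] w 0.201 g 109.4 q [ 23.  35. -45. 116.  36.  44. -18.]
nut in tool mm [-1.104e+02  1.000e-01 -0.000e+00]
```

```bash

python3 -m inch '-.08 0 0 0 0 0 10;-.08 0 0 0 0 0 10;-.08 0 0 0 0 0 10'>/dev/null; python3 chk.py
python3 - <<'E'
from h import *
r=.1077; n=np.array([.5487,-.0101])
f=lambda a:(*(n+r*np.array([np.cos(np.radians(a)),np.sin(np.radians(a))])).round(4),.0569,a)
plan(*[f(115.9-a) for a in range(5,66,5)],p0=f(115.9)[:3],R0=yawR(115.9))
E
```

```text
t59.92 p [0.5014 0.087  0.0569] yaw 115.9 tilt [-0.  0. -1.] F [-1.1 -0.2 -3.3] M [-0.02  0.03 -0.03] w 0.203 g 109.4 q [ 23.  35. -45. 116.  36.  44. -18.]
nut in tool mm [-1.08e+02  1.00e-01 -0.00e+00]
(np.float64(0.5103), np.float64(0.0905), 0.0569, 110.9) -> -0.01 0.31 0.0 0.0 0.0 1.0
(np.float64(0.5192), np.float64(0.0935), 0.0569, 105.9) -> -0.05 0.62 0.0 0.0 0.0 2.0
(np.float64(0.5283), np.float64(0.0957), 0.0569, 100.9) -> -0.12 0.93 0.0 0.0 0.0 3.0
(np.float64(0.5376), np.float64(0.097), 0.0569, 95.9) -> -0.22 1.22 0.0 0.0 0.0 4.0
(np.float64(0.547), np.float64(0.0976), 0.0569, 90.9) -> -0.34 1.52 0.0 0.0 0.0 5.0
(np.float64(0.5564), np.float64(0.0973), 0.0569, 85.9) -> -0.48 1.79 0.0 0.0 0.0 6.0
(np.float64(0.5657), np.float64(0.0962), 0.0569, 80.9) -> -0.65 2.06 0.0 0.0 0.0 7.0
(np.float64(0.5749), np.float64(0.0944), 0.0569, 75.9) -> -0.84 2.31 0.0 0.0 0.0 8.0
(np.float64(0.5839), np.float64(0.0917), 0.0569, 70.9) -> -1.05 2.54 0.0 0.0 0.0 9.0
(np.float64(0.5927), np.float64(0.0882), 0.0569, 65.9) -> -1.28 2.75 0.0 0.0 0.0 10.0
(np.float64(0.6011), np.float64(0.084), 0.0569, 60.900000000000006) -> -1.53 2.94 0.0 0.0 0.0 11.0
(np.float64(0.6091), np.float64(0.0791), 0.0569, 55.900000000000006) -> -1.79 3.11 0.0 0.0 0.0 12.0
(np.float64(0.6166), np.float64(0.0735), 0.0569, 50.900000000000006) -> -2.07 3.25 0.0 0.0 0.0 13.0
```

```bash

python3 -m inch '-.01 .31 0 0 0 1 10;-.05 .62 0 0 0 2 10;-.12 .93 0 0 0 3 10;-.12 .93 0 0 0 3 10;-.12 .93 0 0 0 3 10'>/dev/null; python3 chk.py
python3 -m inch '-.01 .31 0 0 0 1 10;-.05 .62 0 0 0 2 10;-.12 .93 0 0 0 3 10;-.12 .93 0 0 0 3 10'>/dev/null; python3 chk.py
```

```text
t60.55 p [0.528  0.0962 0.0569] yaw 101.1 tilt [ 0.  0. -1.] F [ 0.6  0.4 -4. ] M [ 0.15 -0.08  0.08] w 0.200 g 109.4 q [ 19.  36. -41. 112.  33.  45. -30.]
nut in tool mm [-1.083e+02 -1.000e-01 -0.000e+00]
t61.05 p [0.5561 0.098  0.0568] yaw 86.0 tilt [-0.     0.001 -1.   ] F [ 0.1  1.7 -4.4] M [ 0.24 -0.15  0.18] w 0.202 g 109.4 q [ 16.  37. -37. 108.  31.  45. -42.]
nut in tool mm [-1.084e+02  1.000e-01 -1.000e-01]
```

```bash

python3 -m inch '-.01 .31 0 0 0 1 10;-.05 .62 0 0 0 2 10;-.12 .93 0 0 0 3 10;-.12 .93 0 0 0 3 10'>/dev/null; python3 chk.py
python3 -m inch '-.01 .31 0 0 0 1 10;-.05 .62 0 0 0 2 10;-.09 .78 0 0 0 2.5 10;-.09 .78 0 0 0 2.5 10;-.09 .78 0 0 0 2.5 10'>/dev/null; python3 chk.py
python3 - <<'E'
from nut import *
o=manip.get_obs(); R=o["ee_rot"]; p=o["eef_pos"]
c,f=grab("top"); cv2.imwrite("raw_top_tight.png",f); c,f=grab("scene"); cv2.imwrite("raw_scene_tight.png",f)
E
```

```text
t61.55 p [0.5836 0.0925 0.0568] yaw 71.1 tilt [ 0.     0.001 -1.   ] F [ 0.7  2.  -4.7] M [ 0.37 -0.26  0.16] w 0.198 g 109.3 q [ 13.  38. -33. 104.  28.  46. -53.]
nut in tool mm [-1.084e+02  2.000e-01 -1.000e-01]
t62.17 p [0.6049 0.0826 0.057 ] yaw 58.6 tilt [ 0.     0.001 -1.   ] F [ 1.7  4.  -4.9] M [ 0.8  -0.29  0.07] w 0.196 g 109.3 q [ 12.  39. -30. 101.  25.  47. -62.]
nut in tool mm [-1.084e+02  4.000e-01 -1.000e-01]
```

```bash

python3 -m inch '0 -.22 0 0 0 -.7 10;0 -.22 0 0 0 -.7 10;0 -.22 0 0 0 -.7 10'>/dev/null; python3 chk.py
python3 -m inch '.4 0 0 0 0 0 10;.8 0 0 0 0 0 10;1.2 0 0 0 0 0 10;1.5 0 0 0 0 0 10;1.5 0 0 0 0 0 10'>/dev/null; python3 chk.py
python3 -m inch '0 0 -2 0 0 0 10;0 0 -4 0 0 0 10;0 0 -5 0 0 0 10;0 0 -5 0 0 0 10'>/dev/null
python3 - <<'E'
from h import *
st(); plan((.4796,-.3862,.205,180),(.4796,-.3862,.0115,180))
c,f=grab("top"); cv2.imwrite("raw_top_after.png",f)
E
```

```text
t62.65 p [0.5996 0.0855 0.0571] yaw 61.9 tilt [ 0.  0. -1.] F [ 0.7  3.7 -4.5] M [ 0.89 -0.29  0.03] w 0.200 g 109.3 q [ 12.  38. -31. 102.  26.  47. -59.]
nut in tool mm [-1.083e+02  2.000e-01 -1.000e-01]
t63.27 p [0.621  0.1267 0.0572] yaw 62.0 tilt [ 0.001  0.001 -1.   ] F [-0.2 -0.1 -3.4] M [0.02 0.03 0.02] w 0.201 g 109.4 q [  8.  41. -31.  98.  26.  49. -62.]
nut in tool mm [-154.7    0.3   -0.2]
t63.77 p [0.6223 0.1253 0.2099] yaw 61.9 tilt [ 0.006  0.    -1.   ] F [-0.4 -0.5 -5.6] M [ 0.06  0.02 -0.04] w 0.202 g 109.5 q [ 12.  30. -36.  92.  19.  63. -57.]
(0.4796, -0.3862, 0.205, 180) -> -17.28 3.83 0.13 0.07 0.04 -23.62
(0.4796, -0.3862, 0.0115, 180) -> -17.3 3.79 6.58 0.07 0.04 -23.62
```

```bash

python3 -m inch '-5 1.2 0 0 0 -6 10;-5 1.2 0 0 0 -6 10;-5 1.2 0 0 0 -6 10;-10 2.4 0 0 0 -13 10;-10 2.4 0 0 0 -13 10;-10 2.4 0 0 0 -13 10;-10 2.4 0 0 0 -13 10;-17.28 3.83 0 0 0 -23.6 10;-17.28 3.83 0 0 0 -23.6 10;-17.28 3.83 0 0 0 -23.6 10;-17.28 3.83 0 0 0 -23.6 10;-17.28 3.83 0 0 0 -23.6 10'
python3 -m inch '0 0 0 0 0 0 10;0 0 0 0 0 0 10;0 0 0 0 0 0 10;0 0 0 0 0 0 10;0 0 0 0 0 0 10'
python3 - <<'E'
from h import *
st(); plan((.4796,-.3862,.06,180),(.4796,-.3862,.0115,180))
E
```

```text
time: 65.32
eef_pos: [0.4737, -0.391, 0.203]
ee_rot: [[-1.0, 0.003, -0.005], [0.003, 1.0, 0.002], [0.005, 0.002, -1.0]]
ft_force: [0.6, 1.4, -3.6]
grip_width: 0.199
grip_force: 109.6
time: 65.95
eef_pos: [0.4783, -0.3863, 0.2071]
ee_rot: [[-1.0, 0.001, 0.0], [0.001, 1.0, -0.001], [-0.0, -0.001, -1.0]]
ft_force: [0.4, -0.7, -3.9]
grip_width: 0.199
grip_force: 109.6
t65.95 p [ 0.4783 -0.3863  0.2071] yaw 179.9 tilt [ 0.    -0.001 -1.   ] F [ 0.4 -0.7 -3.9] M [ 0.03 -0.05  0.06] w 0.199 g 109.6 q [ 76.  36. -57.  95.  33.  67. 101.]
(0.4796, -0.3862, 0.06, 180) -> -0.04 0.0 4.9 -0.01 0.0 -0.01
(0.4796, -0.3862, 0.0115, 180) -> -0.04 0.01 6.52 -0.01 0.0 -0.01
```

```bash

python3 -m inch '-.04 0 2 0 0 0 10;-.04 0 4 0 0 0 10;-.04 0 5.5 0 0 0 10;-.04 0 6.2 0 0 0 10;-.04 0 6.45 0 0 0 10;-.04 0 6.5 0 0 0 10;-.04 0 6.5 0 0 0 10'; 
python3 -m inch '0 0 .03 0 0 0 10;0 0 .03 0 0 0 10;0 0 .03 0 0 0 10;0 0 .03 0 0 0 45;0 0 .03 0 0 0 45;0 0 .03 0 0 0 45;0 0 .03 0 0 0 45;0 0 -2 0 0 0 45;0 0 -5 0 0 0 45;0 0 -7 0 0 0 45;0 0 -7 0 0 0 45'
python3 - <<'E'
from h import *
st(); plan((.5575,-.0711,.1758,93.2))
E
```

```text
time: 66.82
eef_pos: [0.4805, -0.3873, 0.0137]
ee_rot: [[-1.0, 0.001, 0.002], [0.001, 1.0, -0.002], [-0.002, -0.002, -1.0]]
ft_force: [-0.2, 0.3, -3.9]
grip_width: 0.196
grip_force: 109.6
time: 68.2
eef_pos: [0.4812, -0.3869, 0.2264]
ee_rot: [[-1.0, 0.001, 0.005], [0.001, 1.0, -0.004], [-0.005, -0.004, -1.0]]
ft_force: [0.4, 0.3, -0.1]
grip_width: 0.529
grip_force: 0.0
t68.20 p [ 0.4812 -0.3869  0.2264] yaw 180.0 tilt [ 0.005 -0.004 -1.   ] F [ 0.4  0.3 -0.1] M [ 0.01 -0.02 -0.02] w 0.529 g 0.0 q [ 77.  35. -58.  94.  32.  69. 101.]
(0.5575, -0.0711, 0.1758, 93.2) -> -2.53 10.53 1.66 0.01 0.07 17.35
```

```bash

python3 -m inch '-2.53 10.53 0 0 0 17.35 20;-2.53 10.53 0 0 0 17.35 20;-2.53 10.53 0 0 0 17.35 20;-2.53 10.53 0 0 0 17.35 20;-2.53 10.53 0 0 0 17.35 20;-2.53 10.53 0 0 0 17.35 20;-2.53 10.53 0 0 0 17.35 20;-2.53 10.53 0 0 0 17.35 20;-2.53 10.53 1 0 0 17.35 20;-2.53 10.53 1.66 0 0 17.35 20;-2.53 10.53 1.66 0 0 17.35 20;-2.53 10.53 1.66 0 0 17.35 20' >/dev/null
python3 -m inch '0 0 0 0 0 0 20;0 0 0 0 0 0 20;0 0 0 0 0 0 20'>/dev/null
cat > hexfit.py <<'E'
from nut import *
def hexfit(c,f,zs,lo=195,hi=335):
  g=cv2.GaussianBlur(f,(3,3),0).astype(np.float32); s=np.array(jw(0,125))
  for z in zs:
    pts=[]; r=np.arange(13,22,.25)
    for ph in np.arange(lo,hi,2.5):
      a=np.radians(ph); P=np.c_[np.outer(r/1000,[np.cos(a),np.sin(a)])+s,np.full(len(r),z)]; q=proj(c,P).astype(np.float32)
      v=cv2.remap(g,q[:,0],q[:,1],1).reshape(-1,3); d=np.abs(v[3:]-v[:-3]).sum(1); k=d.argmax(); pts.append((r[k+1]+.125)*np.array([np.cos(a),np.sin(a)]))
    pts=np.array(pts)
    def res(p):
      d=pts-p[:2]; return np.max([d@np.array([np.cos(np.radians(p[2]+60*k)),np.sin(np.radians(p[2]+60*k))]) for k in range(6)],0)-p[3]
    b=min([least_squares(res,[0,1,p0,17.5],loss="soft_l1",f_scale=.5) for p0 in range(-30,30,10)],key=lambda k:k.cost)
    print(z,b.x.round(2),"cost",b.cost.round(2))
E
python3 - <<'E'
from hexfit import *
st(); c,f=grab("wrist"); cv2.imwrite("raw_nut2.png",f); np.save("raw_nut2.npy",c,allow_pickle=True)
hexfit(c,f,(.066,.070,.074))
# strap edges profile at z of strap top ~.036 along jig x, y=100 and 15
V=cv2.GaussianBlur(f,(3,3),0).sum(2)//3
for y in (95,78,52,26,0):
    x=np.arange(-40,31,1.); q=proj(c,np.array([(*jw(k,y),.038) for k in x])).round().astype(int); ok=(q[:,1]<420)&(q[:,1]>=0)
    d=np.diff(V[q[:,1].clip(0,419),q[:,0].clip(0,559)].astype(int)); i=np.argsort(-abs(d))[:6]; print(y,ok.all(),sorted((float(x[k]),int(d[k])) for k in i))
E
```

```text
t70.08 p [ 0.5557 -0.0707  0.1725] yaw 93.2 tilt [ 0.001 -0.    -1.   ] F [-0.5 -0.8 -1.2] M [0.02 0.02 0.01] w 0.239 g 0.0 q [ 37.  27. -41. 105.  21.  56. -10.]
0.066 [ -0.19  -0.13 -15.84  18.52] cost 1.46
0.07 [ -0.13   0.21 -15.98  18.26] cost 1.09
0.074 [ -0.13   0.6  -16.    17.98] cost 1.14
95 True [(-26.0, -30), (-18.0, 12), (-17.0, 15), (-15.0, -14), (-14.0, -20), (13.0, 32)]
78 True [(-33.0, 33), (-32.0, -27), (-31.0, 32), (-25.0, -22), (-24.0, 21), (-16.0, -31)]
52 True [(-37.0, 40), (-36.0, 36), (-14.0, -55), (13.0, 43), (14.0, 43), (28.0, -32)]
26 True [(-16.0, -27), (-15.0, -50), (-14.0, -29), (13.0, 52), (14.0, 36), (20.0, -74)]
0 True [(-40.0, 40), (-31.0, -47), (-18.0, 41), (-17.0, 63), (-14.0, -56), (14.0, 44)]
```

```bash
python3 - <<'E'
from h import *
c,f=grab("top"); f0=cv2.imread("raw_top0.png"); hsv=cv2.cvtColor(f,cv2.COLOR_BGR2HSV)
m=((hsv[...,1]<60)&(hsv[...,2]>150)).astype(np.uint8); m[:150]=0; m[330:]=0; m=cv2.morphologyEx(m,cv2.MORPH_CLOSE,np.ones((3,3)))
for k in cv2.findContours(m,0,1)[0]:
    w=onz(c,k[:,0,:],.014)[:,:2]*1000; r=cv2.minAreaRect(w.astype(np.float32))
    if cv2.contourArea(k)>60: print(np.round(r[0]),np.round(r[1]),round(r[2],1), "px",k[:,0].mean(0).round())
d=cv2.absdiff(f,f0).max(2)
for n,b in {"mallet":(190,105,300,152),"file":(322,130,446,152),"oilcan":(372,295,408,327),"purple":(75,125,175,202)}.items(): q=d[b[1]:b[3],b[0]:b[2]]; print(n,(q>40).sum(),q.size)
E
```

```text
[412. 394.] [ 69. 135.] 77.6 px [156. 262.]
[526. -74.] [24. 27.] 1.5 px [332. 224.]
[ 470. -386.] [ 69. 265.] 88.8 px [448. 241.]
[ 466. -232.] [508. 157.] 19.6 px [391. 243.]
mallet 0 5170
file 0 2728
oilcan 779 1152
purple 165 7700
```

```bash
python3 - <<'E'
from h import *
c,f=grab("scene"); f0=cv2.imread("raw_scene0.png"); d=cv2.absdiff(f,f0).max(2); b=(246,115,268,150); q=d[b[1]:b[3],b[0]:b[2]]; print("can scene",(q>40).sum(),q.size)
for n,r in {"mallet":(200,243,288,322),"bin":(355,205,440,290)}.items(): q=d[r[1]:r[3],r[0]:r[2]]; print(n,(q>40).sum(),q.size)
E
```

```text
can scene 51 770
mallet 190 6952
bin 560 7225
```

```bash
python3 -c "
from station import manip
print(manip.job_done())"
```

```text
the job is handed in; nothing more can be done
None
```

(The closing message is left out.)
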